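# Put the microscope objectives away and bolt the optics drawer

### The arm

A 7-joint arm with a two-finger parallel gripper is mounted at the origin on the work surface. World frame = base frame: x ahead of the robot, y to its left, z up, the work surface at z = 0. Lengths are in m, angles in rad, forces in N, time in s.
With the tool pointing down it reaches from about 0.425 to 0.875 m from the base axis. Payload 4.7 kg.
Tool frame: the origin (TCP) lies midway between the tips of the shut fingers; the grasp point (between the pads) lies 19 mm behind it; z points along the fingers, y is the direction in which the jaws open and shut (so a half turn about z gives the same grasp; the last joint's range is limited). The gripper opens to 87 mm and grips with 3 to 60 N. Pads are 19 mm wide; open, the fingers measure 117 mm over their backs; the gripper's body (75 mm by 190 mm) begins 51 mm behind the grasp point.
Start: joints at [1.219, 0.321, -0.07, 1.45, 0.023, 1.371, -0.057], TCP at [0.232, -0.607, 0.223] pointing down, gripper open.
Joint ranges: [-2.86, 2.86], [-0.3, 2.09], [-1.38, 1.24], [0.06, 2.45], [-1.56, 4.7], [0.09, 2.05], [-2.69, 2.69]. Speed limits (rad/s): [2.57, 2.57, 3.14, 3.14, 3.14, 3.14, 3.14].

### API

Orientations are given as a rotation vector (axis times angle).
In Python, from bench import get_state, eyes, job gives the robot as it stands. The module is installed in compiled form; this text tells all that it offers.
- The arm moves only by the shell command python3 -m jog 'ROWS' [FORCE]. ROWS is JSON, a list that holds one entry, the list of rows, each a list of 5 numbers: the opening, from 0 (shut) to 1 (fully open), then the shift along the tool's x, y, z in units of 40 mm (1.0 is 40 mm), then the turn about the tool's z in units of 5 degrees (1.0 is 5 degrees). In form: [[[jaw, dx, dy, dz, turn], ...]]. A call has 1 to 10 rows; each row shifts and turns the commanded pose from where the row before left it, along the tool's axes as they then stand; what a row does not reach is not made up. A row lasts 1/8 s, in which the tool goes at most 62.5 mm and 10.7 degrees, less where a joint would pass 70% of its speed; a pose out of reach is approached as far as the arm can. A call is refused whole if a number of a shift passes 1 or a number of a turn 1, either way. A call with a gripper value outside its range is refused whole. The fingers move at their own pace and stop on an object; FORCE is the grip in N (left out, the last holds). Time passes only in rows, so rows that do not move let the fingers close. It gives the time, the measured TCP pose, the force and the opening at its end, in the units of the state.
- get_state(): the state, without advancing time (a new reading comes with each control period).
- eyes.get_image(name): name is "scene" or "top"; returns (picture, depth): 420x560x3 uint8, red, green, blue; 420x560 float32, m along the optical axis (not along the pixel's ray), 0 where there is no reading.
- eyes.camera_params(name): a dict with "camera_matrix" (3x3 intrinsics, pixels), "pose" (4x4, takes a point from camera to world coordinates). Camera axes: x right, y down, z forward; pixel columns grow to the right and rows downward; lengths in m; the calibration is good to about 2 mm. A picture is of the moment at which its call begins. camera_params takes no time and is no camera call.
- job.close_job(): hands the job in, once; it reports no verdict.
The state is a dict: "time": time; "joint_positions": joint angles; "qd": joint speeds; "joint_torque": joint torques, N m; "position": TCP position; "tool_rot": TCP orientation; "ft_force": force on the tool from outside, world axes, zero at the start; "torque": the same for the moment, N m; "grip_width": opening from 0.0 (shut) to 1.0 (fully open).
Only numpy, scipy, OpenCV 4.12 (cv2) and the standard library are available. Lean on these libraries where they do the work, as an engineer would, in place of code of your own. Each camera call takes 0.05 s, during which the arm holds its last target. There are 200 camera calls.

### The job

Put all the microscope objectives that lie on the blue-lined tray away in the optics drawer, which stands half open (pull it out to reach all its cradles): lay each one down in a V cradle of its own, any free one and either way round, so that it lies level across both rails and cannot roll. Then push the drawer fully home until its catch holds it, and after that shoot the barrel bolt fully into its keeper. Leave the slide box, the lens-cleaner bottle and the Petri dish where they stand.

Things in the scene. Friction and masses are not known exactly. Their poses are not given: they have to be found in the camera images.
- objective_red: microscope objective with the red ring: a round metal barrel on its side, 0.14 kg, origin at its centre. Body 50 mm long (25 each way), 30 mm in diameter; black rubber grip rings, so it rolls stiffly; a slimmer thread at the -x end and a tapered nose at the +x end make it 62 mm long in all. x runs along the barrel; y and z turn as it rolls. 17 mm above the bench on the tray.
- objective_yellow: microscope objective with the yellow ring: a round metal barrel on its side, 0.14 kg, origin at its centre. Body 50 mm long (25 each way), 30 mm in diameter; black rubber grip rings, so it rolls stiffly; a slimmer thread at the -x end and a tapered nose at the +x end make it 62 mm long in all. x runs along the barrel; y and z turn as it rolls. 17 mm above the bench on the tray.
- objective_green: microscope objective with the green ring: a round metal barrel on its side, 0.14 kg, origin at its centre. Body 50 mm long (25 each way), 30 mm in diameter; black rubber grip rings, so it rolls stiffly; a slimmer thread at the -x end and a tapered nose at the +x end make it 62 mm long in all. x runs along the barrel; y and z turn as it rolls. 17 mm above the bench on the tray.
- objective_blue: microscope objective with the blue ring: a round metal barrel on its side, 0.14 kg, origin at its centre. Body 50 mm long (25 each way), 30 mm in diameter; black rubber grip rings, so it rolls stiffly; a slimmer thread at the -x end and a tapered nose at the +x end make it 62 mm long in all. x runs along the barrel; y and z turn as it rolls. 17 mm above the bench on the tray.
- objective_orange: microscope objective with the orange ring: a round metal barrel on its side, 0.14 kg, origin at its centre. Body 50 mm long (25 each way), 30 mm in diameter; black rubber grip rings, so it rolls stiffly; a slimmer thread at the -x end and a tapered nose at the +x end make it 62 mm long in all. x runs along the barrel; y and z turn as it rolls. 17 mm above the bench on the tray.
- objective_white: microscope objective with the white ring: a round metal barrel on its side, 0.14 kg, origin at its centre. Body 50 mm long (25 each way), 30 mm in diameter; black rubber grip rings, so it rolls stiffly; a slimmer thread at the -x end and a tapered nose at the +x end make it 62 mm long in all. x runs along the barrel; y and z turn as it rolls. 17 mm above the bench on the tray.
- groove_1 (a point): seat of cradle 1 (front row, left): where a barrel's centre rests when fully down in it; moves with the drawer. The barrel lies along x (level, from drawer front to back; y left, z up). 43 mm above bench, 29 above drawer floor. Two white rails, 6 mm thick, 34 mm apart inside, each with a 90 degree V notch 28 mm wide, 14 deep; free space between them.
- groove_2 (a point): seat of cradle 2 (front row, middle): where a barrel's centre rests when fully down in it; moves with the drawer. The barrel lies along x (level, from drawer front to back; y left, z up). 43 mm above bench, 29 above drawer floor. Two white rails, 6 mm thick, 34 mm apart inside, each with a 90 degree V notch 28 mm wide, 14 deep; free space between them.
- groove_3 (a point): seat of cradle 3 (front row, right): where a barrel's centre rests when fully down in it; moves with the drawer. The barrel lies along x (level, from drawer front to back; y left, z up). 43 mm above bench, 29 above drawer floor. Two white rails, 6 mm thick, 34 mm apart inside, each with a 90 degree V notch 28 mm wide, 14 deep; free space between them.
- groove_4 (a point): seat of cradle 4 (rear row, left): where a barrel's centre rests when fully down in it; moves with the drawer. The barrel lies along x (level, from drawer front to back; y left, z up). 43 mm above bench, 29 above drawer floor. Two white rails, 6 mm thick, 34 mm apart inside, each with a 90 degree V notch 28 mm wide, 14 deep; free space between them.
- groove_5 (a point): seat of cradle 5 (rear row, middle): where a barrel's centre rests when fully down in it; moves with the drawer. The barrel lies along x (level, from drawer front to back; y left, z up). 43 mm above bench, 29 above drawer floor. Two white rails, 6 mm thick, 34 mm apart inside, each with a 90 degree V notch 28 mm wide, 14 deep; free space between them.
- groove_6 (a point): seat of cradle 6 (rear row, right): where a barrel's centre rests when fully down in it; moves with the drawer. The barrel lies along x (level, from drawer front to back; y left, z up). 43 mm above bench, 29 above drawer floor. Two white rails, 6 mm thick, 34 mm apart inside, each with a 90 degree V notch 28 mm wide, 14 deep; free space between them.
- drawer (a joint): how far the drawer is pushed into the cabinet, away from the robot, m: 0 fully out, 0.19 fully home; the rear cradles are clear of the cabinet below about 0.02. It slides with about 1.2 N of friction and stays where left; over the last 12 mm a sprung ball catch first resists with about 3 N more, then draws it home and holds it.
- bolt (a joint): how far the barrel bolt is shot, m: 0 withdrawn, 0.026 fully shot into its keeper; it stays where left (2 N of friction). It slides along the drawer front to the right (-y of the handle). Shot, it locks the closed drawer; shot with the drawer open, it strikes the keeper and keeps the drawer from closing.
- handle (a point): middle of the drawer's bar handle: a horizontal round bar, 80 mm long, about 10 mm thick, 35 mm in front of the drawer front, 48 mm above the bench. The drawer front is white, 260 mm wide, its upper edge 70 mm above the bench. x points into the cabinet, y to the drawer's left, z up.
- bolt_knob (a point): grip point on the bolt's knob, a horizontal stub 11 mm thick that stands out of the drawer front and ends 42 mm from it; this point is 30 mm from the front, 48 mm above the bench and, withdrawn, 76 mm to the right of the handle's middle. Brass guides, 16 mm deep, 14 mm to its left and 45 mm to its right. Axes as the handle's.
- keeper (a point): middle of the keeper, a small steel staple on the cabinet's right-hand side panel that the tip of the bolt enters. Fixed.
- cabinet_front (a point): middle of the front upper edge of the grey optics cabinet, 80 mm above the bench; the cabinet is fixed, 300 mm wide (y), 240 mm deep, 80 mm high. x points from its front to its back. The drawer box behind the front is 170 mm long, its side walls 50 mm above the bench, 240 mm apart inside.
- tray: shallow aluminium tray lined with a blue mat, 300 x 360 mm, fixed on the bench; its floor is 2 mm thick, its rim 4 mm thick and 10 mm high over the bench; origin under its centre
- slide_box: white open slide box, 85 x 110 x 30 mm, beyond the tray; leave alone. Origin under its centre
- lens_cleaner: small amber bottle of lens cleaner, 38 mm in diameter, 85 mm high, beyond the tray; leave alone. Origin under its centre
- petri_dish: clear shallow dish, 60 mm in diameter, 13 mm high, beyond the tray; leave alone. Origin under its centre

How it is judged:
By the outcome, as a careful person would: the job done as asked, in the order asked, and still so for the second after the job is handed in, with the robot touching nothing.
Of objective_red, objective_yellow, objective_green, objective_blue, objective_orange, objective_white only 4 to 6 are there at a start; the rules pass over those that are not, and their reading is None.
At some moment in a run one of objective_red, objective_yellow, objective_green, objective_blue, objective_orange, objective_white may be knocked a few centimetres aside while the robot is not near it.
Once in a run the grip may slacken for a moment while it holds something.
It also fails if it takes over 210 s, if anything falls off the work surface, if the arm or the gripper's body presses on something with over 40 N, if the wrist force passes 120 N, or if a joint passes its speed limit or range.

## Working session

There is one attempt and no reset: what is moved stays moved. The work goes in short steps, Python scripts to look and compute and a shell command to move; the robot and the scene stay as the last step left them, time stands still between calls to the robot, and variables do not carry over. Pictures are saved under pics/ and viewed, about 12 in all and at most 16, crops included, and the job is handed in when it is done.

```bash
mkdir -p pics
cat > h.py <<'E'
import numpy as np, cv2
from bench import get_state, eyes, job
from scipy.spatial.transform import Rotation as R
def snap(name,fn=None):
    p,d=eyes.get_image(name)
    if fn: cv2.imwrite('pics/'+fn,cv2.cvtColor(p,cv2.COLOR_RGB2BGR))
    return p,d
def pts(name,d):
    c=eyes.camera_params(name);K=np.array(c['camera_matrix']);T=np.array(c['pose'])
    v,u=np.mgrid[:d.shape[0],:d.shape[1]]
    P=np.stack([(u-K[0,2])/K[0,0]*d,(v-K[1,2])/K[1,1]*d,d],-1)
    return P@T[:3,:3].T+T[:3,3]
def plane(name,u,v,z):
    c=eyes.camera_params(name);K=np.array(c['camera_matrix']);T=np.array(c['pose'])
    r=T[:3,:3]@np.linalg.inv(K)@[u,v,1];o=T[:3,3]
    return o+r*(z-o[2])/r[2]
E
python3 - <<'E'
from h import *
np.set_printoptions(precision=3,suppress=True)
s=get_state();print({k:np.round(v,3) for k,v in s.items()});print(R.from_rotvec(s['tool_rot']).as_matrix())
for n in('scene','top'):
    p,d=snap(n,n+'0.png');c=eyes.camera_params(n);print(c); np.save(n+'0.npy',d)
E
```

```text
{'time': np.float64(0.0), 'joint_positions': array([ 1.219,  0.322, -0.07 ,  1.452,  0.023,  1.371, -0.057]), 'qd': array([-0.001,  0.001, -0.   ,  0.001,  0.002, -0.002,  0.   ]), 'joint_torque': array([  0.   , -49.129,  -0.404, -31.253,  -0.064,   0.044,   0.   ]), 'position': array([ 0.232, -0.606,  0.221]), 'tool_rot': array([-3.087, -0.571,  0.001]), 'ft_force': array([ 0.064,  0.251, -0.165]), 'torque': array([ 0.018, -0.029, -0.   ]), 'grip_width': np.float64(1.002)}
[[ 0.934  0.358 -0.001]
 [ 0.358 -0.934  0.002]
 [-0.    -0.002 -1.   ]]
{'camera_matrix': array([[385.486,   0.   , 279.698],
       [  0.   , 385.486, 208.853],
       [  0.   ,   0.   ,   1.   ]]), 'pose': array([[-0.553,  0.699, -0.454,  0.916],
       [ 0.833,  0.469, -0.294,  0.216],
       [ 0.007, -0.541, -0.841,  0.686],
       [ 0.   ,  0.   ,  0.   ,  1.   ]])}
{'camera_matrix': array([[391.776,   0.   , 277.868],
       [  0.   , 391.776, 213.939],
       [  0.   ,   0.   ,   1.   ]]), 'pose': array([[ 0.024, -0.989,  0.147,  0.426],
       [-1.   , -0.024, -0.002, -0.015],
       [ 0.006, -0.147, -0.989,  1.06 ],
       [ 0.   ,  0.   ,  0.   ,  1.   ]])}
```

View pics/scene0.png

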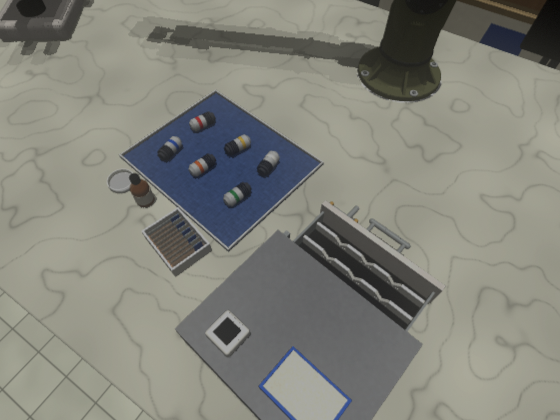

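View pics/top0.png

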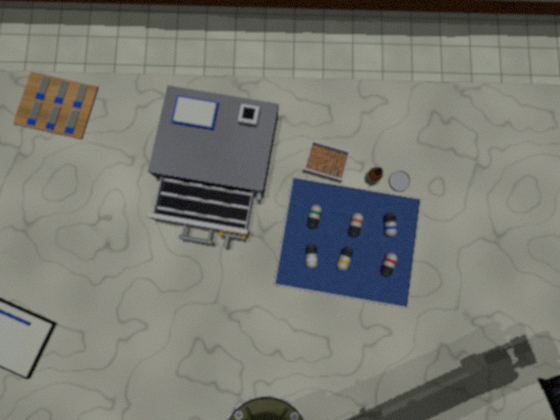

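Six objectives lie on the tray (top view: green 315,216; orange 356,224; blue 390,225; white 311,257; yellow 345,258; red 389,264). The half-open drawer has its handle at about (197,238) and the bolt knob at about (228,240). Next I measure the objectives and the drawer.

```bash
cat > m.py <<'E'
from h import *
np.set_printoptions(precision=4,suppress=True)
def objs(name,p=None,d=None):
    if p is None: p,d=snap(name)
    P=pts(name,d)
    hsv=cv2.cvtColor(cv2.GaussianBlur(p,(3,3),0),cv2.COLOR_RGB2HSV)
    blue=((hsv[...,0]>100)&(hsv[...,0]<128)&(hsv[...,1]>110)).astype(np.uint8)
    cs,_=cv2.findContours(blue,cv2.RETR_EXTERNAL,cv2.CHAIN_APPROX_NONE)
    c=max(cs,key=cv2.contourArea);m=np.zeros_like(blue);cv2.drawContours(m,[cv2.convexHull(c)],-1,1,-1)
    ob=((P[...,2]>0.012)&(P[...,2]<0.05)&(d>0)&(cv2.erode(m,np.ones((7,7)))>0)).astype(np.uint8)
    n,l,st,ce=cv2.connectedComponentsWithStats(ob)
    out=[]
    for i in range(1,n):
        if st[i,4]<60: continue
        q=P[l==i]; q=q[q[:,2]>0.016]
        x=q[:,:2]; hull=cv2.minAreaRect((x*1000).astype(np.float32))
        ev,V=np.linalg.eigh(np.cov(x.T)); a=V[:,1]
        px=p[l==i].astype(int); sat=px.max(1)-px.min(1); k=px[sat>=np.percentile(sat,90)].mean(0)
        out.append((ce[i],np.array(hull[0])/1000,hull[1],q[:,2].max(),np.degrees(np.arctan2(a[1],a[0]))%180,k))
    box=cv2.minAreaRect(c)
    return out,P,box
if __name__=='__main__':
    for n in('top','scene'):
        o,P,b=objs(n)
        for r in o: print(n,*[np.round(x,3) for x in r])
        if n=='top':
            print('tray', [plane('top',u,v,.002)[:2] for u,v in cv2.boxPoints(b)])
E
python3 m.py
python3 - <<'E'
from h import *
np.set_printoptions(precision=4,suppress=True)
for n in ('top','scene'):
    d=np.load(n+'0.npy');P=pts(n,d)
    m=(P[...,2]>.074)&(P[...,2]<.086)&(P[...,1]>0)&(P[...,0]>.4)&(P[...,0]<1.2)
    k,l,s,c=cv2.connectedComponentsWithStats(m.astype(np.uint8)); i=1+np.argmax(s[1:,4])
    r=cv2.minAreaRect((P[l==i][:,:2]*1000).astype(np.float32)); print(n,'cab',r,cv2.boxPoints(r),np.median(P[l==i][:,2]))
    # drawer front top edge z~.07
    C,V=np.array(r[0])/1000,r[2]
    # zoom
p=cv2.imread('pics/top0.png')[165:255,130:290];a=cv2.resize(p,None,fx=4,fy=4,interpolation=cv2.INTER_CUBIC)
b=cv2.resize(cv2.imread('pics/scene0.png')[190:335,270:450],None,fx=4,fy=4,interpolation=cv2.INTER_CUBIC)
cv2.imwrite('pics/z1.png',b)
E
```

```text
top [313.481 215.621] [ 0.579 -0.113] [29.32  62.613] 0.036 166.99 [47.385 82.923 67.077]
top [355.148 224.036] [ 0.559 -0.225] [29.477 61.324] 0.035 167.471 [135.36  82.56  57.72]
top [389.607 223.568] [ 0.563 -0.317] [62.312 29.556] 0.037 3.877 [ 57.692  77.923 130.385]
top [310.53  255.353] [ 0.472 -0.106] [60.483 29.333] 0.035 4.367 [34.44 44.32 66.48]
top [344.13  257.705] [ 0.469 -0.195] [29.626 62.058] 0.035 160.778 [136.571 118.5    51.393]
top [388.167 263.745] [ 0.455 -0.311] [30.791 61.611] 0.035 159.7 [131.259  54.481  54.148]
tray [array([ 0.3985, -0.0174]), array([ 0.6826, -0.0597]), array([ 0.6294, -0.4142]), array([ 0.3491, -0.3585])]
scene [233.591 146.436] [ 0.473 -0.198] [28.888 44.5  ] 0.036 144.325 [77.478 73.304 62.043]
scene [201.569 164.114] [ 0.555 -0.224] [27.959 62.95 ] 0.036 165.082 [131.795  78.436  55.744]
scene [261.156 167.719] [ 0.489 -0.113] [37.479 16.549] 0.036 50.105 [42.833 49.833 66.   ]
scene [236.624 193.275] [ 0.574 -0.112] [30.246 62.902] 0.036 164.893 [49.047 85.442 66.698]
top cab ((772.6889038085938, 156.59902954101562), (301.3004455566406, 241.09156799316406), 81.54873657226562) [[631.3113  25.3011]
 [869.785  -10.1317]
 [914.0665 287.897 ]
 [675.5928 323.3298]] 0.08002428723522192
scene cab ((767.842041015625, 155.33843994140625), (300.7852478027344, 240.51612854003906), 81.67076110839844) [[627.0664  23.9529]
 [865.0455 -10.8886]
 [908.6177 286.724 ]
 [670.6385 321.5654]] 0.08075080327625317
```

View pics/z1.png

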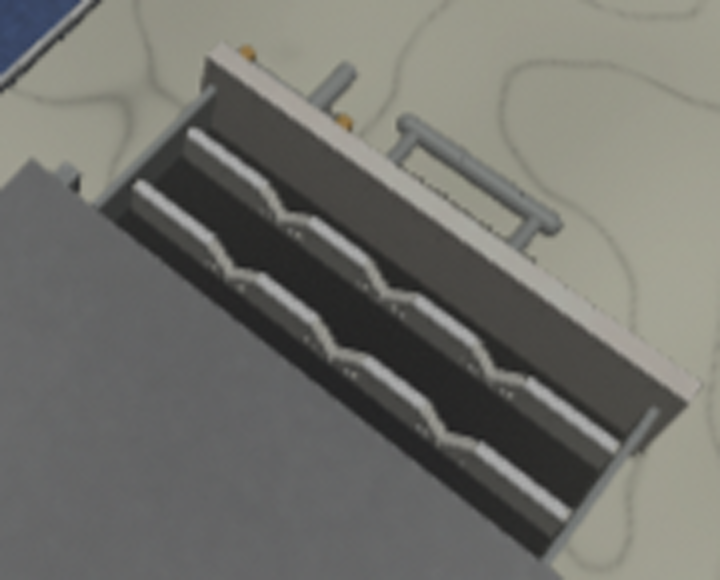

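The zoom shows the drawer's front rails with three notches each, the knob (about 345,75 in the zoom), the brass guides and the bar handle. Now the drawer features in the cabinet frame.

```bash
cat > dr.py <<'E'
from h import *
np.set_printoptions(precision=1,suppress=True,linewidth=150)
ORG={'top':np.array([.6535,.1743]),'scene':np.array([.6489,.1728])}
def cab(n,P,a=np.radians(-8.4)):
    q=P[...,:2]-ORG[n]; c,s=np.cos(a),np.sin(a)
    return np.stack([q[...,0]*c+q[...,1]*s,-q[...,0]*s+q[...,1]*c,P[...,2]],-1)
def feats(n,d):
    Q=cab(n,pts(n,d))*1000
    x,y,z=Q[...,0],Q[...,1],Q[...,2]
    f=(x<-2)&(x>-260)&(abs(y)<150)&(d>0)
    e=f&(z>66)&(z<75); print(n,'front edge x',np.percentile(x[e],[5,50,95]),'y',np.percentile(y[e],[1,99]),'n',e.sum())
    x0=np.median(x[e])
    b=f&(x<x0-12)&(z>35)&(z<62)
    k,l,s,c=cv2.connectedComponentsWithStats(b.astype(np.uint8))
    for i in range(1,k):
        if s[i,4]>8:
            q=Q[l==i];print('  front thing n',s[i,4],'x',np.percentile(q[:,0],[2,50,98]),'y',np.percentile(q[:,1],[2,50,98]),'z',np.percentile(q[:,2],[50,95]))
    # rails: top surfaces
    r=f&(x>x0+12)&(abs(y)<115)&(z>36)&(z<52)
    h,ed=np.histogram(x[r],np.arange(-200,0,4)); print('  rail x hist',[(int(a),int(v)) for a,v in zip(ed,h) if v])
    h,ed=np.histogram(y[r],np.arange(-120,121,6)); print('  rail y hist',[(int(a),int(v)) for a,v in zip(ed,h)])
    print('  rail z',np.percentile(z[r],[10,50,90]))
if __name__=='__main__':
    for n in('top','scene'): feats(n,np.load(n+'0.npy'))
E
python3 dr.py
```

```text
top front edge x [-113.  -107.6 -102. ] y [-128.1  126. ] n 484
  front thing n 203 x [-153.5 -146.6 -121.4] y [-42.9  -1.2  40.3] z [51.9 55.4]
  front thing n 133 x [-153.3 -125.7 -119.7] y [-125.   -82.7  -60.7] z [52.3 56.8]
  rail x hist [(-88, 7), (-84, 37), (-80, 20), (-48, 7), (-44, 47), (-40, 19), (-8, 24)]
  rail y hist [(-120, 1), (-114, 10), (-108, 7), (-102, 8), (-96, 6), (-90, 6), (-84, 5), (-78, 5), (-72, 0), (-66, 0), (-60, 0), (-54, 2), (-48, 5), (-42, 8), (-36, 7), (-30, 10), (-24, 7), (-18, 4), (-12, 1), (-6, 0), (0, 0), (6, 0), (12, 5), (18, 11), (24, 6), (30, 7), (36, 9), (42, 4), (48, 0), (54, 0), (60, 0), (66, 1), (72, 5), (78, 7), (84, 5), (90, 8), (96, 7), (102, 9), (108, 3), (114, 1)]
  rail z [36.2 37.1 38.9]
scene front edge x [-112.5 -105.9 -101.1] y [-125.3  127.7] n 1020
  front thing n 17 x [-127.8 -125.4 -122.6] y [-124.8 -118.1 -106. ] z [55.8 58.3]
  front thing n 76 x [-154.  -138.8 -124.6] y [-83.6 -78.4 -73.6] z [53.7 55.5]
  front thing n 13 x [-127.9 -124.7 -122.5] y [-66.1 -61.7 -57.4] z [56.7 57.4]
  front thing n 346 x [-152.3 -144.8 -126.1] y [-41.1   2.9  42.9] z [52.8 55.4]
  rail x hist [(-88, 19), (-84, 122), (-80, 82), (-48, 17), (-44, 141), (-40, 68)]
  rail y hist [(-120, 4), (-114, 17), (-108, 16), (-102, 15), (-96, 17), (-90, 15), (-84, 14), (-78, 16), (-72, 0), (-66, 0), (-60, 0), (-54, 0), (-48, 14), (-42, 17), (-36, 14), (-30, 16), (-24, 18), (-18, 16), (-12, 0), (-6, 0), (0, 0), (6, 0), (12, 16), (18, 19), (24, 17), (30, 19), (36, 17), (42, 16), (48, 1), (54, 0), (60, 0), (66, 0), (72, 15), (78, 17), (84, 21), (90, 19), (96, 20), (102, 20), (108, 20), (114, 3)]
  rail z [36.3 37.2 38.4]
```

```bash
cat > go.py <<'E'
# go.py x y z psi : remaining shift in tool units (40 mm, 5 deg), after turning to psi ; cab frame: 'c' X Y(mm) z
from h import *
import sys
O=np.array([.6512,.1735]);A=np.radians(-8.4)
def delta(t,psi):
    s=get_state();M=R.from_rotvec(s['tool_rot']).as_matrix();p=s['position']
    y=np.degrees(np.arctan2(M[1,0],M[0,0]));w=np.radians(psi)
    ax=np.array([[np.cos(w),np.sin(w),0],[np.sin(w),-np.cos(w),0],[0,0,-1]])
    tn=((y-psi+180)%360-180)/5
    return p,y,ax@(np.array(t)-p)/.04,tn
def c2w(x,y): return O+np.array([[np.cos(A),-np.sin(A)],[np.sin(A),np.cos(A)]])@[x/1000,y/1000]
if __name__=='__main__':
    a=sys.argv[1:]
    if a[0]=='c': xy=c2w(float(a[1]),float(a[2]));z=float(a[3]);psi=-8.4
    else: xy=[float(a[0]),float(a[1])];z=float(a[2]);psi=float(a[3])
    p,y,d,t=delta([*xy,z],psi)
    print('tcp',p.round(4),'yaw',round(y,1),'target',np.round(xy,4),'turn first',round(t,2),'then dx,dy,dz',d.round(2),'t',get_state()['time'], 'F',np.round(get_state()['ft_force'],1),'w',round(float(get_state()['grip_width']),3))
E
python3 -m jog '[[[0,0,0,0,0.98],[0,0,0,0,0.98],[0,0,0,0,0.98],[0,0,0,0,0.98],[0,0,0,0,0.98],[0,0,0,0,0.98],[0,0,0,0,0]]]' 30; python3 go.py c -127 0 0.15
```

```text
time: 1.08
position: [0.2325, -0.6069, 0.2223]
tool_rot: [-3.133, 0.23, 0.0]
ft_force: [-0.1, 0.5, -0.5]
grip_width: 0.286
tcp [ 0.2325 -0.6069  0.2223] yaw -8.4 target [0.5256 0.1921] turn first 0.0 then dx,dy,dz [  4.33 -20.83   1.81] t 1.075 F [-0.1  0.5 -0.5] w 0.286
```

```bash
python3 -m jog '[[[0,1,0,0,0],[0,1,-0.5,0,0],[0,1,-1,0,0],[0,0.5,-1,0,0],[0,0.4,-1,0,0],[0,0.43,-1,0,0],[0,0,-1,0,0],[0,0,-1,0,0],[0,0,-1,0,0],[0,0,-1,0,0]]]' >/dev/null
python3 -m jog '[[[0,0,-1,0,0],[0,0,-1,0,0],[0,0,-1,0,0],[0,0,-1,0,0],[0,0,-1,0,0],[0,0,-1,0,0],[0,0,-1,0.3,0],[0,0,-1,0.5,0],[0,0,-1,0.5,0],[0,0,-1,0.5,0]]]' >/dev/null
python3 -m jog '[[[0,0,-1,0,0],[0,0,-1,0,0],[0,0,-0.33,0,0],[0,0,0,0,0]]]' >/dev/null;  python3 go.py c -127 0 0.03
```

```text
tcp [0.5259 0.1919 0.1504] yaw -8.3 target [0.5256 0.1921] turn first 0.02 then dx,dy,dz [-0.01 -0.    3.01] t 4.075 F [-0.6 -0.9 -0.6] w 0.004
```

```bash
python3 -m jog '[[[0,0,0,0.7,0],[0,0,0,0.7,0],[0,0,0,0.2,0],[0,0,0,0,0]]]'
python3 - <<'E'
from h import *
p,d=snap('scene');cv2.imwrite('pics/hook.png',cv2.cvtColor(cv2.resize(p[150:330,280:460],None,fx=3,fy=3),cv2.COLOR_RGB2BGR))
P=pts('scene',d)
E
```

```text
time: 4.58
position: [0.5262, 0.1904, 0.0865]
tool_rot: [3.132, -0.233, -0.001]
ft_force: [-0.2, 0.3, -0.1]
grip_width: 0.005
```

View pics/hook.png

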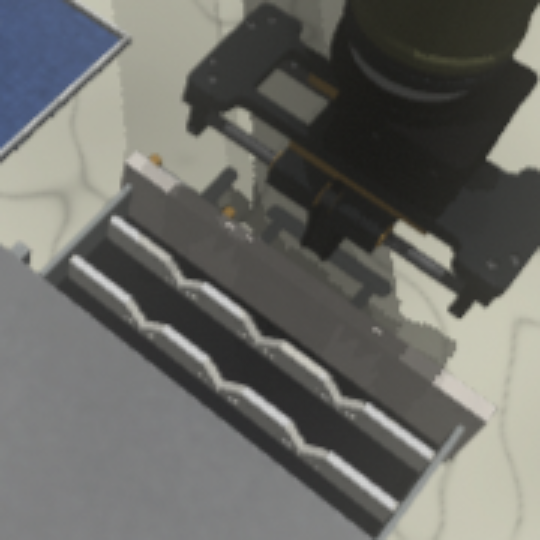

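The shut fingers hang over the gap between the bar and the drawer front (about 320,245 in the crop). I go down gently.

```bash
python3 -m jog '[[[0,0,0,0.5,0],[0,0,0,0.4,0],[0,0,0,0,0]]]'
python3 -m jog '[[[0,0,0,0.4,0],[0,0,0,0.1,0],[0,0,0,0,0]]]'; python3 go.py c -215 0 0.03
```

```text
time: 5.0
position: [0.5245, 0.1912, 0.0485]
tool_rot: [3.132, -0.231, -0.006]
ft_force: [0.4, -0.7, -0.1]
grip_width: 0.007
time: 5.38
position: [0.5258, 0.1917, 0.0301]
tool_rot: [3.133, -0.231, -0.001]
ft_force: [0.2, -0.1, -0.1]
grip_width: 0.005
tcp [0.5258 0.1917 0.0301] yaw -8.4 target [0.4385 0.2049] turn first -0.01 then dx,dy,dz [-2.21 -0.01  0.  ] t 5.375 F [ 0.2 -0.1 -0.1] w 0.005
```

```bash
python3 -m jog '[[[0,-0.1,0,0,0],[0,-0.2,0,0,0],[0,-0.4,0,0,0],[0,-0.4,0,0,0],[0,-0.4,0,0,0],[0,-0.4,0,0,0],[0,-0.2,0,0,0],[0,-0.1,0,0,0],[0,0,0,0,0]]]'
python3 -m jog '[[[0,-0.1,0,0,0],[0,0,0,0,0]]]'
```

```text
time: 6.5
position: [0.4454, 0.2038, 0.0313]
tool_rot: [-3.129, 0.233, -0.02]
ft_force: [18.8, -1.3, -13.4]
grip_width: 0.004
time: 6.75
position: [0.4453, 0.2039, 0.0316]
tool_rot: [-3.127, 0.235, -0.03]
ft_force: [29.5, -2.3, -23.0]
grip_width: 0.007
```

```bash
python3 -m jog '[[[0,0.25,0,0,0],[0,0.25,0,0,0],[0,0,0,0,0]]]'
python3 -m jog '[[[0,0,0,-0.7,0],[0,0,0,-1,0],[0,0.3,0,-1,0],[0.6,0.5,1,-0.3,0],[0.6,0,1,0,0],[0.6,0,1,0,0],[0.6,0,1,0,0],[0.6,0,1,0,0],[0.6,0,0,0,0]]]'
python3 m.py
python3 - <<'E'
from h import *
import dr
for n in('top','scene'):
    p,d=snap(n,n+'1.png');dr.feats(n,d)
E
python3 go.py .575 -.112 .1 -13
```

```text
time: 7.12
position: [0.454, 0.2023, 0.03]
tool_rot: [3.133, -0.231, -0.003]
ft_force: [-0.3, 1.0, -0.2]
grip_width: 0.004
time: 8.25
position: [0.4558, -0.0029, 0.1499]
tool_rot: [3.131, -0.239, -0.003]
ft_force: [0.7, 0.4, 0.1]
grip_width: 0.567
top [313.49  215.602] [ 0.579 -0.113] [29.547 62.218] 0.036 166.999 [53.16 91.   74.12]
top [355.124 223.98 ] [ 0.559 -0.225] [29.693 61.328] 0.034 166.833 [148.16  89.68  62.52]
top [389.628 223.566] [ 0.563 -0.317] [63.02  29.128] 0.035 4.311 [ 62.192  83.962 141.192]
top [344.162 257.708] [ 0.469 -0.195] [29.279 62.3  ] 0.035 161.588 [149.704 129.852  56.148]
top [388.105 263.797] [ 0.455 -0.311] [30.474 62.024] 0.035 159.753 [143.852  60.444  60.111]
tray [array([ 0.3983, -0.0176]), array([ 0.6823, -0.0596]), array([ 0.6296, -0.4139]), array([ 0.3494, -0.3586])]
scene [233.754 146.953] [ 0.471 -0.196] [28.178 49.591] 0.036 140.983 [94.5   87.5   69.318]
scene [201.568 164.014] [ 0.555 -0.224] [27.622 62.424] 0.036 165.007 [155.158  92.421  65.895]
scene [261.661 167.862] [ 0.49  -0.111] [37.043 19.5  ] 0.036 59.056 [47.083 54.5   71.667
[... 1309 characters left out ...]
, (-112, 38), (-84, 1), (-80, 125), (-76, 101), (-44, 1), (-40, 125), (-36, 96), (-20, 1), (-16, 164), (-12, 9)]
  rail y hist [(-120, 6), (-114, 33), (-108, 33), (-102, 33), (-96, 35), (-90, 31), (-84, 40), (-78, 27), (-72, 6), (-66, 5), (-60, 4), (-54, 4), (-48, 27), (-42, 40), (-36, 41), (-30, 38), (-24, 37), (-18, 40), (-12, 4), (-6, 3), (0, 5), (6, 6), (12, 36), (18, 44), (24, 34), (30, 40), (36, 40), (42, 37), (48, 7), (54, 5), (60, 6), (66, 5), (72, 33), (78, 45), (84, 47), (90, 43), (96, 42), (102, 41), (108, 41), (114, 7)]
  rail z [36.3 37.5 50.5]
tcp [0.457  0.0014 0.1504] yaw -8.3 target [ 0.575 -0.112] turn first 0.94 then dx,dy,dz [3.51 2.1  1.26] t 8.45 F [0.8 0.1 0.6] w 0.592
```

View pics/top1.png

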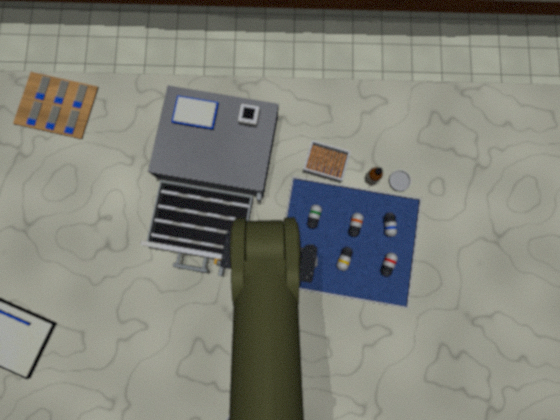

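The drawer is against its stop, with both rows visible (top rails about 155–245 × 190–245 px). All objectives are unmoved. First pick: green.

```bash
python3 -m jog '[[[0.65,0,0,0,0.94],[0.65,0.8,0.5,0,0],[0.65,1,0.6,0,0],[0.65,1,0.6,0,0],[0.65,0.75,0.45,0.3,0],[0.65,0,0,0.7,0],[0.65,0,0,0.8,0],[0.65,0,0,0,0]]]' 30; python3 go.py .5767 -.1138 .006 -13
```

```text
time: 9.45
position: [0.5739, -0.1143, 0.0757]
tool_rot: [-3.12, 0.356, 0.01]
ft_force: [0.7, 0.3, 0.8]
grip_width: 0.65
tcp [ 0.5739 -0.1143  0.0757] yaw -13.0 target [ 0.5767 -0.1138] turn first -0.0 then dx,dy,dz [ 0.07 -0.03  1.74] t 9.45 F [0.7 0.3 0.8] w 0.65
```

```bash
python3 -m jog '[[[0.65,0.07,-0.03,0.6,0],[0.65,0,0,0.7,0],[0.65,0,0,0.44,0],[0.65,0,0,0,0]]]' 30
python3 -m jog '[[[0.2,0,0,0,0],[0.2,0,0,0,0],[0.2,0,0,0,0],[0.2,0,0,0,0],[0.2,0,0,0,0]]]' 30
python3 -m jog '[[[0.2,0,0,-0.3,0],[0.2,0,0,-0.8,0],[0.2,0,0,-0.9,0],[0.2,0,0,-0.5,-0.92],[0.2,0,0,0,0]]]' 30
python3 go.py c -56.5 -60.5 .1
```

```text
time: 9.95
position: [0.5785, -0.1152, 0.0085]
tool_rot: [-3.121, 0.358, 0.003]
ft_force: [1.3, 1.0, 1.1]
grip_width: 0.648
time: 10.58
position: [0.5794, -0.1158, 0.0095]
tool_rot: [3.121, -0.359, 0.001]
ft_force: [-0.3, -0.1, 3.2]
grip_width: 0.334
time: 11.2
position: [0.5801, -0.1159, 0.1109]
tool_rot: [3.132, -0.235, 0.006]
ft_force: [0.2, -1.2, -1.1]
grip_width: 0.335
tcp [ 0.5801 -0.1159  0.1109] yaw -8.6 target [0.5865 0.1219] turn first -0.04 then dx,dy,dz [-0.71 -5.91  0.27] t 11.2 F [ 0.2 -1.2 -1.1] w 0.335
```

```bash
python3 -m jog '[[[0.2,0,-0.5,0,0],[0.2,-0.2,-1,0,0],[0.2,-0.2,-1,0,0],[0.2,-0.2,-1,0,0],[0.2,-0.11,-1,0,0],[0.2,0,-1,0,0],[0.2,0,-0.41,0,0],[0.2,0,0,0.6,0],[0.2,0,0,0.2,0],[0.2,0,0,0,0]]]' 30
python3 go.py c -56.5 -60.5 .0355
python3 - <<'E'
from h import *
p,d=snap('scene');cv2.imwrite('pics/pl1.png',cv2.cvtColor(cv2.resize(p[150:330,230:440],None,fx=3,fy=3),cv2.COLOR_RGB2BGR))
E
```

```text
time: 12.45
position: [0.5851, 0.1212, 0.0758]
tool_rot: [3.132, -0.236, -0.004]
ft_force: [-0.1, -0.3, -1.1]
grip_width: 0.34
tcp [0.5851 0.1212 0.0758] yaw -8.6 target [0.5865 0.1219] turn first -0.04 then dx,dy,dz [ 0.03 -0.02  1.01] t 12.45 F [-0.1 -0.3 -1.1] w 0.34
```

View pics/pl1.png

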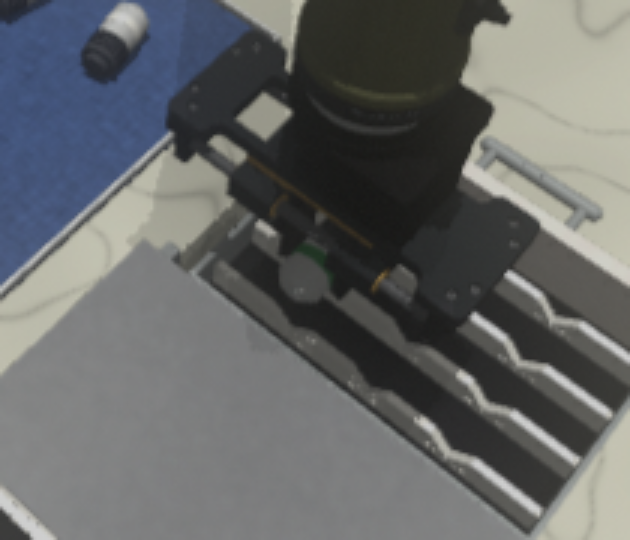

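The green barrel hangs over cradle 6 (about 305,275 in the crop). I lower it.

```bash
python3 -m jog '[[[0.2,0.03,-0.02,0.4,0],[0.2,0,0,0.3,0],[0.2,0,0,0.1,0],[0.2,0,0,0,0],[0.2,0,0,0,0]]]' 30
python3 -m jog '[[[0.2,0,0,0.1,0],[0.2,0,0,0.1,0],[0.2,0,0,0,0],[0.2,0,0,0,0]]]' 30
```

```text
time: 13.12
position: [0.5876, 0.123, 0.0453]
tool_rot: [-3.133, 0.234, -0.001]
ft_force: [-0.1, 0.6, -1.7]
grip_width: 0.336
time: 13.62
position: [0.5872, 0.1228, 0.0368]
tool_rot: [3.133, -0.234, -0.0]
ft_force: [0.2, -0.0, -2.1]
grip_width: 0.331
```

```bash
python3 -m jog '[[[0.2,0,0,0.05,0],[0.2,0,0,0,0],[0.2,0,0,0.05,0],[0.2,0,0,0,0]]]' 30
```

```text
time: 14.12
position: [0.5898, 0.1219, 0.0358]
tool_rot: [3.132, -0.235, 0.008]
ft_force: [-1.4, -3.8, 12.2]
grip_width: 0.333
```

```bash
python3 -m jog '[[[0.5,0,0,-0.04,0],[0.5,0,0,0,0],[0.5,0,0,0,0],[0.5,0,0,-0.5,0],[0.5,0,0,-1,0],[0.5,0,0,-0.6,0],[0.65,0,0.6,0,0],[0.65,0,1,0,0],[0.65,-0.3,1,0,0],[0.65,0,1,0,0]]]' 30
python3 -m jog '[[[0.65,0,1,0,0.8],[0.65,0,1,0,0],[0.65,0,1,0,0],[0.65,0,1,0,0],[0.65,0,0,0,0]]]'
python3 m.py|grep top; python3 go.py .5567 -.2258 .006 -12.5
python3 - <<'E'
from h import *
p,d=snap('scene');cv2.imwrite('pics/pl2.png',cv2.cvtColor(cv2.resize(p[190:330,250:450],None,fx=4,fy=4),cv2.COLOR_RGB2BGR))
E
```

```text
time: 15.38
position: [0.5535, -0.0184, 0.1199]
tool_rot: [3.133, -0.232, 0.002]
ft_force: [0.4, -0.2, -0.2]
grip_width: 0.648
time: 16.0
position: [0.5212, -0.1787, 0.1197]
tool_rot: [3.12, -0.353, 0.002]
ft_force: [0.6, 0.0, 0.4]
grip_width: 0.652
top [310.518 255.386] [ 0.472 -0.106] [60.421 29.554] 0.035 4.723 [29.846 38.115 55.731]
top [343.725 258.168] [ 0.469 -0.195] [30.268 62.439] 0.036 165.488 [93.12 79.4  33.28]
tcp [ 0.5225 -0.1741  0.1195] yaw -12.6 target [ 0.5567 -0.2258] turn first -0.01 then dx,dy,dz [1.12 1.08 2.84] t 16.1 F [-0.7  0.8 -0.4] w 0.649
```

View pics/pl2.png

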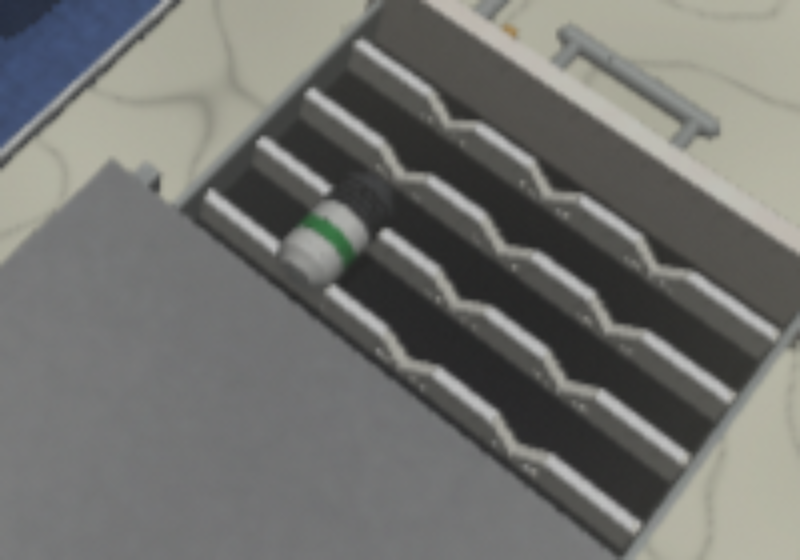

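Green lies in cradle 6. I'll measure its centring, and meanwhile approach orange.

```bash
cat > inb.py <<'E'
from h import *
import dr
def show(names=('scene','top')):
  for n in names:
    p,d=snap(n);Q=dr.cab(n,pts(n,d))*1000;x,y,z=Q[...,0],Q[...,1],Q[...,2]
    m=(x>-172)&(x<-8)&(abs(y)<105)&(z>45)&(z<66)&(d>0)
    k,l,s,c=cv2.connectedComponentsWithStats(m.astype(np.uint8))
    for i in range(1,k):
        if s[i,4]>40:
            q=Q[l==i];r=cv2.minAreaRect(q[:,:2].astype(np.float32));t=q[q[:,2]>54]
            fit=np.polyfit(t[:,0],t[:,2],1)[0] if len(t)>10 else 0
            print(n,'ctr',np.round(r[0],1),'size',np.round(r[1],1),'ang',round(r[2],1),'x',np.percentile(q[:,0],[1,99]).round(1),'y',np.percentile(q[:,1],[2,98]).round(1),'ztop',np.percentile(q[:,2],98).round(1),'slope',round(fit,3))
if __name__=='__main__': show()
E
python3 inb.py
python3 -m jog '[[[0.65,0.5,0.5,0,0],[0.65,0.62,0.58,0,0],[0.65,0,0,0.7,0],[0.65,0,0,0.3,0],[0.65,0,0,0,0],[0.65,0,0,0,0]]]' 30; python3 go.py .5567 -.2258 .006 -12.5; python3 m.py|grep scene
```

```text
scene ctr [-56.5 -59.6] size [63.4 30.1] ang 0.7 x [-86.1 -25.6] y [-72.5 -45.3] ztop 60.4 slope -0.005
top ctr [-10.3  15. ] size [178.8   4.5] ang 90.0 x [-12.6  -8.2] y [-71.5 101.4] ztop 53.3 slope 0
top ctr [-56.5 -60.7] size [29.6 62.3] ang 89.9 x [-87.2 -27.3] y [-74.5 -46.9] ztop 60.8 slope 0.012
time: 17.0
position: [0.557, -0.2258, 0.0795]
tool_rot: [3.123, -0.341, 0.002]
ft_force: [0.1, 0.7, -0.1]
grip_width: 0.651
tcp [ 0.557  -0.2258  0.0795] yaw -12.5 target [ 0.5567 -0.2258] turn first 0.0 then dx,dy,dz [-0.01  0.    1.84] t 17.0 F [ 0.1  0.7 -0.1] w 0.651
scene [202.223 166.12 ] [ 0.557 -0.218] [19.699 62.775] 0.034 162.603 [66.231 41.231 34.231]
scene [261.35 168.  ] [ 0.489 -0.113] [40.568 18.037] 0.035 52.982 [47.167 55.167 73.   ]
```

Green is centred (-56.5, -60 mm), level, with its top at 60 mm; the expected height is about 58. Orange hasn't moved. I grasp it and carry it to cradle 5 (rear middle).

```bash
python3 -m jog '[[[0.65,0,0,0.7,0],[0.65,0,0,0.7,0],[0.65,0,0,0.36,0],[0.65,0,0,0,0],[0.2,0,0,0,0],[0.2,0,0,0,0],[0.2,0,0,0,0],[0.2,0,0,0,0],[0.2,0,0,0,0]]]' 30
python3 -m jog '[[[0.2,0,0,-0.3,0],[0.2,0,0,-0.8,0],[0.2,0,0,-0.9,0],[0.2,0,0,-0.6,-0.82],[0.2,0,0,0,0]]]' 30
python3 go.py c -56.5 0 .1
```

```text
time: 18.23
position: [0.5567, -0.2264, 0.0087]
tool_rot: [3.122, -0.343, 0.001]
ft_force: [-0.3, 0.6, 2.6]
grip_width: 0.338
time: 18.85
position: [0.5578, -0.2269, 0.1145]
tool_rot: [3.131, -0.232, 0.007]
ft_force: [-0.9, -0.1, -3.0]
grip_width: 0.335
tcp [ 0.5578 -0.2269  0.1145] yaw -8.5 target [0.5953 0.1818] turn first -0.02 then dx,dy,dz [ -0.56 -10.24   0.36] t 18.85 F [-0.9 -0.1 -3. ] w 0.335
```

```bash
python3 -m jog '[[[0.2,0,-0.5,0,0],[0.2,-0.1,-1,0,0],[0.2,-0.1,-1,0,0],[0.2,-0.1,-1,0,0],[0.2,-0.1,-1,0,0],[0.2,-0.1,-1,0,0],[0.2,-0.06,-1,0,0],[0.2,0,-1,0,0],[0.2,0,-1,0,0],[0.2,0,-1,0,0]]]' 30 >/dev/null
python3 -m jog '[[[0.2,0,-0.74,0,0],[0.2,0,0,0.6,0],[0.2,0,0,0.6,0],[0.2,0,0,0.3,0],[0.2,0,0,0,0],[0.2,0,0,0,0]]]' 30
python3 go.py c -56.5 0 .0355
```

```text
time: 20.85
position: [0.5946, 0.1826, 0.0528]
tool_rot: [-3.133, 0.231, -0.001]
ft_force: [0.9, 0.5, -1.2]
grip_width: 0.339
tcp [0.5946 0.1826 0.0528] yaw -8.4 target [0.5953 0.1818] turn first -0.01 then dx,dy,dz [0.02 0.02 0.43] t 20.85 F [ 0.9  0.5 -1.2] w 0.339
```

```bash
python3 -m jog '[[[0.2,0.02,0.02,0.25,0],[0.2,0,0,0.12,0],[0.2,0,0,0.05,0],[0.2,0,0,0,0]]]' 30
python3 -m jog '[[[0.2,0,0,0.04,0],[0.2,0,0,0,0],[0.5,0,0,0,0],[0.5,0,0,0,0],[0.5,0,0,0,0],[0.5,0,0,-0.5,0],[0.5,0,0,-1,0],[0.65,0,0,-0.6,0],[0.65,0,0,0,0]]]' 30
python3 m.py; python3 go.py .4697 -.1068 .1 4.4
```

```text
time: 21.35
position: [0.595, 0.1813, 0.0353]
tool_rot: [-3.133, 0.231, -0.0]
ft_force: [-0.2, 0.1, -1.9]
grip_width: 0.336
time: 22.48
position: [0.597, 0.1821, 0.1215]
tool_rot: [-3.131, 0.231, -0.009]
ft_force: [0.1, 0.1, 0.5]
grip_width: 0.619
top [389.693 223.575] [ 0.563 -0.318] [62.249 28.962] 0.037 3.942 [ 66.731  89.731 149.885]
top [310.512 255.428] [ 0.472 -0.106] [60.554 29.239] 0.035 4.961 [43.296 54.741 79.741]
top [344.13  257.705] [ 0.469 -0.195] [29.845 61.773] 0.035 161.355 [158.667 137.667  60.444]
top [388.149 263.748] [ 0.455 -0.311] [29.505 61.709] 0.035 159.134 [151.333  63.556  63.444]
tray [array([ 0.3991, -0.0172]), array([ 0.6827, -0.0597]), array([ 0.6291, -0.4145]), array([ 0.3494, -0.3586])]
scene [230.024 149.845] [ 0.488 -0.198] [17.441 31.804] 0.032 111.524 [47.455 52.818 65.636]
tcp [0.5949 0.1811 0.118 ] yaw -8.4 target [ 0.4697 -0.1068] turn first -2.57 then dx,dy,dz [-3.67  6.94  0.45] t 22.575 F [ 0.2 -0.5 -0.6] w 0.632
```

```bash
python3 -m jog '[[[0.65,0,0,0,-0.87],[0.65,0,0,0,-0.85],[0.65,-0.2,0.5,0,-0.85],[0.65,-0.5,1,0,0],[0.65,-0.5,1,0,0],[0.65,-0.5,1,0,0],[0.65,-0.5,1,0,0],[0.65,-0.5,1,0,0],[0.65,-0.5,1,0,0],[0.65,-0.47,0.44,0,0]]]' 30 >/dev/null
python3 -m jog '[[[0.65,0,0,0.7,0],[0.65,0,0,0.3,0],[0.65,0,0,0,0],[0.65,0,0,0,0]]]' 30
python3 go.py .4697 -.1068 .008 4.4; python3 m.py | grep scene; python3 inb.py
```

```text
time: 24.32
position: [0.469, -0.1059, 0.0781]
tool_rot: [-3.139, -0.122, -0.001]
ft_force: [0.2, 0.8, 1.4]
grip_width: 0.65
tcp [ 0.469  -0.1059  0.0781] yaw 4.5 target [ 0.4697 -0.1068] turn first 0.01 then dx,dy,dz [0.02 0.02 1.75] t 24.325 F [0.2 0.8 1.4] w 0.65
scene [236.943 144.072] [ 0.465 -0.194] [27.39  62.643] 0.036 157.852 [75.444 67.611 47.667]
scene [265.406 163.709] [ 0.472 -0.107] [56.833 28.613] 0.035 11.921 [34.111 37.889 46.63 ]
scene ctr [-170.9  -45.2] size [119.5   2.3] ang 90.0 x [-172.  -170.2] y [-102.7   12. ] ztop 65.6 slope 0.595
scene ctr [-170.8   60.9] size [88.3  2.3] ang 90.0 x [-172.  -169.8] y [ 18.6 103.8] ztop 65.5 slope -0.005
scene ctr [-55.9 -59.5] size [62.9 29.7] ang 0.1 x [-86.4 -24.8] y [-72.6 -45.3] ztop 60.0 slope -0.016
scene ctr [-55.8   0.5] size [63.2 29.8] ang 0.5 x [-86.2 -24.8] y [-13.7  14.7] ztop 60.0 slope -0.016
top ctr [-10.1  -0.1] size [  4.  207.7] ang 0.0 x [-12.   -8.1] y [-100.8   98.4] ztop 54.1 slope 0
top ctr [-56.3  -0.3] size [61.5 29.2] ang 0.1 x [-86.7 -26.5] y [-14.7  13.1] ztop 60.7 slope -0.002
top ctr [-56.  -60.2] size [62.1 28.7] ang 0.2 x [-86.9 -26.6] y [-73.9 -46.7] ztop 59.9 slope -0.002
```

Two are seated well. Next: white to cradle 4 (rear left, y +60).

```bash
python3 -m jog '[[[0.65,0.02,0.02,0.7,0],[0.65,0,0,0.7,0],[0.65,0,0,0.35,0],[0.65,0,0,0,0],[0.2,0,0,0,0],[0.2,0,0,0,0],[0.2,0,0,0,0],[0.2,0,0,0,0],[0.2,0,0,0,0]]]' 30
python3 -m jog '[[[0.2,0,0,-0.3,0],[0.2,0,0,-0.8,0],[0.2,0,0,-0.9,0],[0.2,0,0,-0.6,0.86],[0.2,0,0,0,0.86],[0.2,0,0,0,0.86],[0.2,0,0,0,0],[0.2,0,0,0,0]]]' 30
python3 go.py c -56.5 60.5 .1
```

```text
time: 25.65
position: [0.4697, -0.1073, 0.0082]
tool_rot: [3.139, 0.121, 0.001]
ft_force: [0.1, -0.3, 3.2]
grip_width: 0.336
time: 26.65
position: [0.4692, -0.1069, 0.1118]
tool_rot: [3.133, -0.23, -0.0]
ft_force: [-0.2, 0.4, -1.2]
grip_width: 0.333
tcp [ 0.4692 -0.1069  0.1118] yaw -8.4 target [0.6041 0.2416] turn first -0.0 then dx,dy,dz [ 2.06 -9.11  0.3 ] t 26.65 F [-0.2  0.4 -1.2] w 0.333
```

```bash
python3 -m jog '[[[0.2,0.2,-0.5,0,0],[0.2,0.3,-1,0,0],[0.2,0.3,-1,0,0],[0.2,0.3,-1,0,0],[0.2,0.3,-1,0,0],[0.2,0.3,-1,0,0],[0.2,0.36,-1,0,0],[0.2,0,-1,0,0],[0.2,0,-1,0,0],[0.2,0,-0.61,0,0]]]' 30 >/dev/null
python3 -m jog '[[[0.2,0,0,0.6,0],[0.2,0,0,0.6,0],[0.2,0,0,0.3,0],[0.2,0,0,0,0],[0.2,0,0,0,0]]]' 30
python3 go.py c -56.5 60.5 .0355
```

```text
time: 28.52
position: [0.6053, 0.2415, 0.0527]
tool_rot: [-3.132, 0.233, -0.002]
ft_force: [-0.3, 0.7, -1.5]
grip_width: 0.334
tcp [0.6053 0.2415 0.0527] yaw -8.5 target [0.6041 0.2416] turn first -0.02 then dx,dy,dz [-0.03  0.    0.43] t 28.525 F [-0.3  0.7 -1.5] w 0.334
```

```bash
python3 -m jog '[[[0.2,-0.02,0,0.25,0],[0.2,0,0,0.12,0],[0.2,0,0,0.05,0],[0.2,0,0,0.03,0],[0.2,0,0,0,0]]]' 30
python3 -m jog '[[[0.5,0,0,0,0],[0.5,0,0,0,0],[0.5,0,0,0,0],[0.5,0,0,-0.5,0],[0.5,0,0,-1,0],[0.65,0,0,-0.6,0],[0.65,0,0,0,0]]]' 30
python3 m.py|grep top; python3 go.py .4667 -.1958 .1 -19
```

```text
time: 29.15
position: [0.6044, 0.2409, 0.0346]
tool_rot: [3.132, -0.233, 0.002]
ft_force: [-1.7, -3.4, 4.5]
grip_width: 0.338
time: 30.02
position: [0.6057, 0.2425, 0.1216]
tool_rot: [-3.13, 0.232, -0.009]
ft_force: [0.1, -0.3, -0.1]
grip_width: 0.617
top [389.63  223.549] [ 0.563 -0.317] [63.068 29.609] 0.035 3.531 [ 72.077  95.192 158.385]
top [344.116 257.718] [ 0.469 -0.195] [30.369 62.01 ] 0.036 161.365 [167.385 145.385  62.885]
top [388.14  263.746] [ 0.455 -0.311] [29.69  62.136] 0.038 159.556 [159.345  70.138  69.931]
tcp [0.6038 0.2413 0.1181] yaw -8.5 target [ 0.4667 -0.1958] turn first 2.1 then dx,dy,dz [ 0.32 11.45  0.45] t 30.125 F [-0.4  0.  -0.4] w 0.637
```

```bash
python3 -m jog '[[[0.65,0,0,0,0.7],[0.65,0,0,0,0.7],[0.65,0.32,0.45,0,0.7],[0.65,0,1,0,0],[0.65,0,1,0,0],[0.65,0,1,0,0],[0.65,0,1,0,0],[0.65,0,1,0,0],[0.65,0,1,0,0],[0.65,0,1,0,0]]]' 30 >/dev/null
python3 -m jog '[[[0.65,0,1,0,0],[0.65,0,1,0,0],[0.65,0,1,0,0],[0.65,0,1,0,0],[0.65,0,0,0.7,0],[0.65,0,0,0.3,0],[0.65,0,0,0,0],[0.65,0,0,0,0]]]' 30
python3 go.py .4667 -.1958 .008 -19; python3 m.py | grep scene; python3 inb.py
```

```text
time: 32.38
position: [0.4688, -0.1954, 0.0784]
tool_rot: [3.099, -0.517, 0.001]
ft_force: [0.5, 0.3, 0.3]
grip_width: 0.649
tcp [ 0.4688 -0.1954  0.0784] yaw -18.9 target [ 0.4667 -0.1958] turn first 0.01 then dx,dy,dz [-0.05  0.03  1.76] t 32.375 F [0.5 0.3 0.3] w 0.649
scene [229.697 149.652] [ 0.488 -0.199] [15.483 31.143] 0.033 100.75 [28.556 32.667 42.111]
scene ctr [-170.2    0.1] size [209.7   3.6] ang 90.0 x [-172.  -168.9] y [-99.3 101.5] ztop 65.5 slope 0.271
scene ctr [-54.5 -59.5] size [62.9 29.8] ang 1.0 x [-85.3 -23.9] y [-72.8 -45.2] ztop 60.5 slope -0.014
scene ctr [-54.9   0.3] size [63.8 30.1] ang 0.3 x [-84.8 -23.7] y [-13.6  14.5] ztop 60.2 slope -0.006
scene ctr [-54.6  60.4] size [29.8 62.6] ang 89.2 x [-83.  -23.7] y [46.3 74.3] ztop 60.0 slope -0.004
top ctr [-9.5  0.7] size [208.6   2.9] ang 90.0 x [-10.9  -8.1] y [-101.1  102.5] ztop 53.7 slope 0
top ctr [-55.1  59.4] size [29.5 62.4] ang 90.0 x [-85.8 -24.2] y [45.1 72.3] ztop 60.7 slope 0.009
top ctr [-55.1  -0.8] size [62.  29.6] ang 0.2 x [-85.5 -24.3] y [-14.8  12.9] ztop 60.1 slope -0.014
top ctr [-55.3 -60.9] size [61.9 29.5] ang 1.4 x [-85.5 -24.8] y [-74.6 -47. ] ztop 60.0 slope -0.003
```

Three rear cradles are filled; the drawer has crept in about 1–1.5 mm, so the front row is now at about x = -132.5. Yellow goes to cradle 3.

```bash
python3 -m jog '[[[0.65,-0.02,0.03,0.7,0],[0.65,0,0,0.7,0],[0.65,0,0,0.35,0],[0.65,0,0,0,0],[0.2,0,0,0,0],[0.2,0,0,0,0],[0.2,0,0,0,0],[0.2,0,0,0,0],[0.2,0,0,0,0]]]' 30
python3 -m jog '[[[0.2,0,0,-0.3,0],[0.2,0,0,-0.8,0],[0.2,0,0,-0.9,0],[0.2,0,0,-0.6,-0.7],[0.2,0,0,0,-0.7],[0.2,0,0,0,-0.7],[0.2,0,0,0,0],[0.2,0,0,0,0]]]' 30
python3 go.py c -132.5 -60.5 .1
```

```text
time: 33.7
position: [0.4674, -0.1966, 0.0082]
tool_rot: [3.098, -0.518, 0.001]
ft_force: [-1.1, 0.4, 3.4]
grip_width: 0.333
time: 34.7
position: [0.4669, -0.1963, 0.1118]
tool_rot: [3.133, -0.234, -0.0]
ft_force: [0.3, -0.1, -1.1]
grip_width: 0.34
tcp [ 0.4669 -0.1963  0.1118] yaw -8.5 target [0.5113 0.133 ] turn first -0.03 then dx,dy,dz [-0.1  -8.31  0.29] t 34.7 F [ 0.3 -0.1 -1.1] w 0.34
```

```bash
python3 -m jog '[[[0.2,0,-0.5,0,0],[0.2,-0.1,-1,0,0],[0.2,0,-1,0,0],[0.2,0,-1,0,0],[0.2,0,-1,0,0],[0.2,0,-1,0,0],[0.2,0,-1,0,0],[0.2,0,-1,0,0],[0.2,0,-0.81,0,0]]]' 30 >/dev/null
python3 -m jog '[[[0.2,0,0,0.6,0],[0.2,0,0,0.6,0],[0.2,0,0,0.3,0],[0.2,0,0,0,0],[0.2,0,0,0,0]]]' 30
python3 go.py c -132.5 -60.5 .0355
```

```text
time: 36.45
position: [0.5129, 0.1331, 0.0526]
tool_rot: [-3.133, 0.233, -0.002]
ft_force: [0.7, 0.1, -0.7]
grip_width: 0.337
tcp [0.5129 0.1331 0.0526] yaw -8.5 target [0.5113 0.133 ] turn first -0.02 then dx,dy,dz [-0.04  0.01  0.43] t 36.45 F [ 0.7  0.1 -0.7] w 0.337
```

```bash
python3 -m jog '[[[0.2,-0.02,0.01,0.25,0],[0.2,0,0,0.12,0],[0.2,0,0,0.05,0],[0.2,0,0,0.03,0],[0.2,0,0,0,0]]]' 30
python3 -m jog '[[[0.5,0,0,0,0],[0.5,0,0,0,0],[0.5,0,0,0,0],[0.5,0,0,-0.5,0],[0.5,0,0,-1,0],[0.65,0,0,-0.6,0],[0.65,0,0,0,0]]]' 30
python3 m.py|grep top; python3 go.py .4527 -.3118 .1 -20.5
```

```text
time: 37.08
position: [0.5118, 0.133, 0.0343]
tool_rot: [-3.133, 0.232, -0.002]
ft_force: [-0.8, -0.6, 3.5]
grip_width: 0.336
time: 37.95
position: [0.5133, 0.1333, 0.121]
tool_rot: [-3.132, 0.232, -0.009]
ft_force: [0.2, 0.8, -0.2]
grip_width: 0.616
top [389.609 223.554] [ 0.563 -0.317] [62.636 29.515] 0.037 4.534 [ 63.615  85.577 144.192]
top [388.194 263.768] [ 0.455 -0.311] [29.321 62.178] 0.036 159.215 [147.296  62.481  62.259]
tcp [0.5113 0.1326 0.1181] yaw -8.5 target [ 0.4527 -0.3118] turn first 2.4 then dx,dy,dz [ 2.52 10.92  0.45] t 38.05 F [-0.5  0.4 -0.3] w 0.635
```

```bash
python3 -m jog '[[[0.65,0,0,0,0.8],[0.65,0,0,0,0.8],[0.65,0.3,0.42,0,0.8],[0.65,0.4,1,0,0],[0.65,0.4,1,0,0],[0.65,0.4,1,0,0],[0.65,0.4,1,0,0],[0.65,0.4,1,0,0],[0.65,0.22,1,0,0],[0.65,0,1,0,0]]]' 30 >/dev/null
python3 -m jog '[[[0.65,0,1,0,0],[0.65,0,1,0,0],[0.65,0,1,0,0],[0.65,0,0.5,0,0],[0.65,0,0,0.7,0],[0.65,0,0,0.3,0],[0.65,0,0,0,0],[0.65,0,0,0,0]]]' 30
python3 go.py .4527 -.3118 .008 -20.5; python3 m.py | grep scene; python3 inb.py
```

```text
time: 40.3
position: [0.4549, -0.3111, 0.0784]
tool_rot: [3.091, -0.557, 0.001]
ft_force: [0.3, -0.4, 0.6]
grip_width: 0.651
tcp [ 0.4549 -0.3111  0.0784] yaw -20.4 target [ 0.4527 -0.3118] turn first 0.01 then dx,dy,dz [-0.05  0.04  1.76] t 40.3 F [ 0.3 -0.4  0.6] w 0.651
scene ctr [-135.9   -0. ] size [209.9  72.1] ang 89.9 x [-171.6 -102.5] y [-97.4  99.5] ztop 65.5 slope -0.054
scene ctr [-54.4 -59.4] size [29.6 63.2] ang 89.8 x [-85.  -23.3] y [-72.4 -45.2] ztop 60.2 slope -0.011
scene ctr [-54.3   0.4] size [63.5 30. ] ang 0.0 x [-84.6 -22.9] y [-13.6  14.5] ztop 60.1 slope -0.015
scene ctr [-54.1  60.3] size [29.6 62.4] ang 89.8 x [-83.1 -23.3] y [46.3 74.3] ztop 60.3 slope -0.003
top ctr [-54.5  58.9] size [62.3 29.1] ang 0.1 x [-84.8 -24.1] y [45.7 72.2] ztop 60.3 slope -0.011
top ctr [-54.6  -0.7] size [62.  29.7] ang 0.1 x [-84.2 -24.6] y [-14.6  12.9] ztop 61.0 slope -0.012
top ctr [-54.5 -60.3] size [62.2 29.1] ang 1.0 x [-85.1 -24.7] y [-74.5 -47. ] ztop 60.6 slope 0.008
top ctr [-133.1  -60.5] size [61.7 30.1] ang 0.0 x [-163.  -102.7] y [-74.7 -47.1] ztop 60.0 slope -0.004
```

Yellow is seated well. Red goes to cradle 2 (front middle, x ≈ -132).

```bash
python3 -m jog '[[[0.65,-0.02,0.03,0.7,0],[0.65,0,0,0.7,0],[0.65,0,0,0.35,0],[0.65,0,0,0,0],[0.2,0,0,0,0],[0.2,0,0,0,0],[0.2,0,0,0,0],[0.2,0,0,0,0],[0.2,0,0,0,0]]]' 30
python3 -m jog '[[[0.2,0,0,-0.3,0],[0.2,0,0,-0.8,0],[0.2,0,0,-0.9,0],[0.2,0,0,-0.6,-0.8],[0.2,0,0,0,-0.8],[0.2,0,0,0,-0.8],[0.2,0,0,0,0],[0.2,0,0,0,0]]]' 30
python3 go.py c -132 0 .1
```

```text
time: 41.62
position: [0.4533, -0.3125, 0.0083]
tool_rot: [3.091, -0.559, 0.001]
ft_force: [-1.0, -0.4, 2.8]
grip_width: 0.336
time: 42.62
position: [0.4528, -0.3121, 0.1117]
tool_rot: [-3.133, 0.234, 0.0]
ft_force: [-0.3, 0.2, -1.0]
grip_width: 0.337
tcp [ 0.4528 -0.3121  0.1117] yaw -8.6 target [0.5206 0.1928] turn first -0.03 then dx,dy,dz [ -0.17 -12.73   0.29] t 42.625 F [-0.3  0.2 -1. ] w 0.337
```

```bash
python3 -m jog '[[[0.2,0,-0.5,0,0],[0.2,-0.1,-1,0,0],[0.2,-0.07,-1,0,0],[0.2,0,-1,0,0],[0.2,0,-1,0,0],[0.2,0,-1,0,0],[0.2,0,-1,0,0],[0.2,0,-1,0,0],[0.2,0,-1,0,0],[0.2,0,-1,0,0]]]' 30 >/dev/null
python3 -m jog '[[[0.2,0,-1,0,0],[0.2,0,-1,0,0],[0.2,0,-1,0,0],[0.2,0,-0.23,0,0],[0.2,0,0,0.6,0],[0.2,0,0,0.6,0],[0.2,0,0,0.3,0],[0.2,0,0,0,0],[0.2,0,0,0,0]]]' 30
python3 go.py c -132 0 .0355
```

```text
time: 45.0
position: [0.5221, 0.1926, 0.0527]
tool_rot: [-3.133, 0.233, -0.002]
ft_force: [-0.3, -0.3, -2.0]
grip_width: 0.336
tcp [0.5221 0.1926 0.0527] yaw -8.5 target [0.5206 0.1928] turn first -0.02 then dx,dy,dz [-0.04  0.    0.43] t 45.0 F [-0.3 -0.3 -2. ] w 0.336
```

```bash
python3 -m jog '[[[0.2,-0.02,0,0.25,0],[0.2,0,0,0.12,0],[0.2,0,0,0.05,0],[0.2,0,0,0.03,0],[0.2,0,0,0,0]]]' 30
python3 -m jog '[[[0.5,0,0,0,0],[0.5,0,0,0,0],[0.5,0,0,0,0],[0.5,0,0,-0.5,0],[0.5,0,0,-1,0],[0.65,0,0,-0.6,0],[0.65,0,0,0,0]]]' 30
python3 m.py|grep top; python3 go.py .5607 -.3178 .1 4.2
```

```text
time: 45.62
position: [0.5213, 0.1923, 0.0344]
tool_rot: [3.132, -0.233, 0.002]
ft_force: [-1.0, -1.2, 4.7]
grip_width: 0.33
time: 46.5
position: [0.5226, 0.1935, 0.121]
tool_rot: [-3.131, 0.232, -0.009]
ft_force: [-0.0, -0.2, -0.8]
grip_width: 0.615
top [389.622 223.598] [ 0.563 -0.317] [62.511 28.939] 0.036 4.403 [ 67.538  90.346 151.115]
tcp [0.5207 0.1924 0.118 ] yaw -8.5 target [ 0.5607 -0.3178] turn first -2.54 then dx,dy,dz [ 0.06 12.79  0.45] t 46.6 F [ 0.6  0.2 -0.6] w 0.641
```

```bash
python3 -m jog '[[[0.65,0,0,0,-0.85],[0.65,0,0,0,-0.85],[0.65,0.02,0.79,0,-0.84],[0.65,0,1,0,0],[0.65,0,1,0,0],[0.65,0,1,0,0],[0.65,0,1,0,0],[0.65,0,1,0,0],[0.65,0,1,0,0],[0.65,0,1,0,0]]]' 30 >/dev/null
python3 -m jog '[[[0.65,0,1,0,0],[0.65,0,1,0,0],[0.65,0,1,0,0],[0.65,0,1,0,0],[0.65,0,1,0.2,0],[0.65,0,0,0.5,0],[0.65,0,0,0.3,0],[0.65,0,0,0,0],[0.65,0,0,0,0]]]' 30
python3 go.py .5607 -.3178 .008 4.2; python3 m.py | grep scene; python3 inb.py
```

```text
time: 48.98
position: [0.5573, -0.3166, 0.0782]
tool_rot: [3.139, 0.118, 0.001]
ft_force: [0.1, 0.2, 1.5]
grip_width: 0.652
tcp [ 0.5573 -0.3166  0.0782] yaw 4.3 target [ 0.5607 -0.3178] turn first 0.02 then dx,dy,dz [0.08 0.04 1.76] t 48.975 F [0.1 0.2 1.5] w 0.652
scene ctr [-135.6    0.1] size [ 71.5 209.4] ang 0.1 x [-170.7 -100.9] y [-94.1  96.4] ztop 65.2 slope -0.052
scene ctr [-53.6 -59.4] size [63.4 29.5] ang 0.3 x [-83.8 -22.4] y [-72.6 -45.3] ztop 60.3 slope -0.002
scene ctr [-52.8   0.3] size [62.7 29.8] ang 0.4 x [-83.9 -22.4] y [-13.4  14.5] ztop 60.1 slope -0.003
scene ctr [-53.7  60.4] size [62.9 30. ] ang 0.0 x [-82.1 -22.5] y [46.4 74.4] ztop 60.3 slope -0.006
top ctr [-53.9  58.9] size [29.6 62. ] ang 89.9 x [-83.7 -24. ] y [45.3 72.6] ztop 60.9 slope -0.003
top ctr [-53.9  -0.8] size [29.6 61.8] ang 90.0 x [-83.7 -24.2] y [-14.8  12.4] ztop 60.6 slope -0.002
top ctr [-53.6 -60.7] size [29.  62.3] ang 89.9 x [-84.4 -24.6] y [-74.8 -47.3] ztop 60.6 slope -0.01
top ctr [-131.7   -0.3] size [61.7 29.4] ang 0.9 x [-161.3 -102.2] y [-14.4  12.9] ztop 60.6 slope -0.006
top ctr [-131.8  -60.3] size [62.2 29.1] ang 0.9 x [-161.9 -102.3] y [-74.3 -46.7] ztop 60.3 slope -0.009
```

```bash
python3 -m jog '[[[0.65,0.07,0.04,0.7,0],[0.65,0,0,0.7,0],[0.65,0,0,0.35,0],[0.65,0,0,0,0],[0.2,0,0,0,0],[0.2,0,0,0,0],[0.2,0,0,0,0],[0.2,0,0,0,0],[0.2,0,0,0,0]]]' 30
python3 -m jog '[[[0.2,0,0,-0.3,0],[0.2,0,0,-0.8,0],[0.2,0,0,-0.9,0],[0.2,0,0,-0.6,0.85],[0.2,0,0,0,0.85],[0.2,0,0,0,0.84],[0.2,0,0,0,0],[0.2,0,0,0,0]]]' 30
python3 go.py c -131.5 60.5 .1
```

```text
time: 50.3
position: [0.56, -0.3193, 0.0084]
tool_rot: [3.139, 0.115, 0.001]
ft_force: [-0.2, 0.1, 4.2]
grip_width: 0.332
time: 51.3
position: [0.5595, -0.319, 0.1117]
tool_rot: [-3.133, 0.23, 0.0]
ft_force: [-0.1, 0.6, -1.3]
grip_width: 0.337
tcp [ 0.5595 -0.319   0.1117] yaw -8.4 target [0.5299 0.2526] turn first -0.0 then dx,dy,dz [ -2.82 -14.03   0.29] t 51.3 F [-0.1  0.6 -1.3] w 0.337
```

```bash
python3 -m jog '[[[0.2,-0.2,-0.5,0,0],[0.2,-0.3,-1,0,0],[0.2,-0.3,-1,0,0],[0.2,-0.3,-1,0,0],[0.2,-0.3,-1,0,0],[0.2,-0.3,-1,0,0],[0.2,-0.3,-1,0,0],[0.2,-0.3,-1,0,0],[0.2,-0.3,-1,0,0],[0.2,-0.2,-1,0,0]]]' 30 >/dev/null
python3 -m jog '[[[0.2,0,-1,0,0],[0.2,0,-1,0,0],[0.2,0,-1,0,0],[0.2,0,-1,0,0],[0.2,0,-0.53,0,0],[0.2,0,0,0.6,0],[0.2,0,0,0.6,0],[0.2,0,0,0.3,0],[0.2,0,0,0,0],[0.2,0,0,0,0]]]' 30
python3 go.py c -131.5 60.5 .0355
```

```text
time: 53.8
position: [0.5324, 0.2528, 0.0527]
tool_rot: [-3.132, 0.233, -0.002]
ft_force: [-0.5, -0.2, -1.5]
grip_width: 0.331
tcp [0.5324 0.2528 0.0527] yaw -8.5 target [0.5299 0.2526] turn first -0.02 then dx,dy,dz [-0.06  0.01  0.43] t 53.8 F [-0.5 -0.2 -1.5] w 0.331
```

```bash
python3 -m jog '[[[0.2,-0.03,0,0.25,0],[0.2,0,0,0.12,0],[0.2,0,0,0.05,0],[0.2,0,0,0.03,0],[0.2,0,0,0,0]]]' 30
python3 -m jog '[[[0.5,0,0,0,0],[0.5,0,0,0,0],[0.5,0,0,0,0],[0.5,0,0,-0.5,0],[0.5,0,0,-1,0],[0.5,0,0,-0.6,0],[0,-0.5,0.5,0,0],[0,-1,0.5,0,0],[0,-1,0.5,0,0],[0,-0.5,0,0,0]]]' 30
python3 -m jog '[[[0,0,0,0,0],[0,0,0,0,0]]]'
python3 go.py c -250 0 .035; python3 inb.py
python3 - <<'E'
from h import *
p,d=snap('scene');cv2.imwrite('pics/full.png',cv2.cvtColor(cv2.resize(p[170:330,230:450],None,fx=3,fy=3),cv2.COLOR_RGB2BGR))
E
```

```text
time: 54.42
position: [0.5315, 0.252, 0.0349]
tool_rot: [3.132, -0.233, 0.002]
ft_force: [-0.6, -2.6, 6.1]
grip_width: 0.334
time: 55.68
position: [0.4014, 0.21, 0.1185]
tool_rot: [3.131, -0.233, 0.002]
ft_force: [0.2, 0.0, 0.2]
grip_width: 0.127
time: 55.92
position: [0.4043, 0.2113, 0.1187]
tool_rot: [-3.132, 0.232, -0.003]
ft_force: [0.2, 0.1, -0.4]
grip_width: 0.016
tcp [0.4043 0.2113 0.1187] yaw -8.5 target [0.4039 0.21  ] turn first -0.02 then dx,dy,dz [-0.01  0.03  2.09] t 55.925 F [ 0.2  0.1 -0.4] w 0.016
scene ctr [-134.2   -0.5] size [209.6  72.6] ang 89.5 x [-169.4  -98.7] y [-90.4  93.8] ztop 64.7 slope -0.046
scene ctr [-52.3 -59.4] size [29.6 63.5] ang 89.9 x [-82.6 -21.3] y [-72.5 -45.2] ztop 60.2 slope -0.005
scene ctr [-52.    0.4] size [62.5 30.1] ang 0.6 x [-82.5 -21.3] y [-13.5  14.5] ztop 60.2 slope 0.003
scene ctr [-51.7  60.3] size [29.9 62.2] ang 89.1 x [-80.4 -21.2] y [46.4 74.3] ztop 60.7 slope -0.003
top ctr [-52.2  59. ] size [62.8 29.3] ang 0.7 x [-83.1 -22.1] y [45.4 73. ] ztop 60.6 slope -0.018
top ctr [-52.5  -0.3] size [29.6 62.1] ang 89.6 x [-82.8 -21.8] y [-14.7  12.8] ztop 60.4 slope 0.001
top ctr [-52.6 -60.5] size [29.1 61.7] ang 89.4 x [-82.8 -22.4] y [-74.4 -46.8] ztop 60.1 slope -0.002
top ctr [-129.4   58.9] size [61.5 29.4] ang 0.5 x [-159.6  -99.2] y [45.2 72.4] ztop 60.0 slope 0.01
top ctr [-130.2   -0.7] size [29.9 61.5] ang 89.0 x [-160.5 -100.2] y [-14.6  13. ] ztop 60.4 slope -0.0
top ctr [-130.9  -60.3] size [29.4 62.2] ang 89.7 x [-161.  -100.8] y [-74.2 -46.7] ztop 60.7 slope 0.015
```

View pics/full.png

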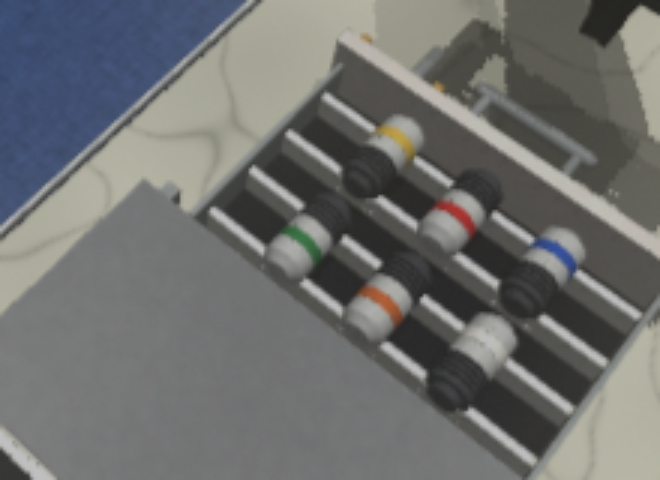

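All six objectives lie squarely in their cradles (green 310,240; orange 387,297; white 472,360; yellow 385,155; red 460,210; blue 545,272 px). Now I push the drawer home with shut fingers on the bar.

```bash
python3 -m jog '[[[0,0,0.02,0.5,0],[0,0,0,0.8,0],[0,0,0,0.8,0],[0,0,0,0.1,0],[0,0,0,0,0]]]' 30
python3 -m jog '[[[0,0.1,0,0,0],[0,0.15,0,0,0],[0,0.15,0,0,0],[0,0.2,0,0,0],[0,0.25,0,0,0],[0,0.3,0,0,0],[0,0.3,0,0,0],[0,0.3,0,0,0],[0,0.3,0,0,0],[0,0.3,0,0,0]]]'
python3 -m jog '[[[0,0.3,0,0,0],[0,0.3,0,0,0],[0,0.3,0,0,0],[0,0.3,0,0,0],[0,0.3,0,0,0],[0,0.25,0,0,0],[0,0.2,0,0,0],[0,0.15,0,0,0],[0,0.1,0,0,0],[0,0,0,0,0]]]'
python3 go.py c -44.5 0 .03
```

```text
time: 56.7
position: [0.4033, 0.2106, 0.0301]
tool_rot: [-3.132, 0.232, 0.001]
ft_force: [0.4, -0.7, 0.3]
grip_width: 0.005
time: 57.95
position: [0.4966, 0.1962, 0.0297]
tool_rot: [-3.133, 0.233, 0.0]
ft_force: [-2.5, 0.7, 1.8]
grip_width: 0.005
time: 59.2
position: [0.5835, 0.1827, 0.0298]
tool_rot: [3.132, -0.233, 0.001]
ft_force: [-0.4, -0.0, 0.6]
grip_width: 0.004
tcp [0.5835 0.1827 0.0298] yaw -8.5 target [0.6072 0.18  ] turn first -0.02 then dx,dy,dz [ 0.59 -0.02 -0.01] t 59.2 F [-0.4 -0.   0.6] w 0.004
```

```bash
for i in 1; do python3 -m jog '[[[0,0.1,0,0,0],[0,0.1,0,0,0],[0,0.1,0,0,0],[0,0,0,0,0]]]'; 
python3 -m jog '[[[0,0.1,0,0,0],[0,0.1,0,0,0],[0,0,0,0,0]]]'
python3 -m jog '[[[0,0.1,0,0,0],[0,0.05,0,0,0],[0,0,0,0,0]]]'; done
python3 go.py c -44.5 0 .03
```

```text
time: 59.7
position: [0.5945, 0.1813, 0.0295]
tool_rot: [3.132, -0.233, -0.001]
ft_force: [-3.3, -1.0, 0.6]
grip_width: 0.006
time: 60.08
position: [0.6014, 0.1807, 0.0297]
tool_rot: [3.132, -0.232, -0.005]
ft_force: [-7.1, -0.5, 4.1]
grip_width: 0.007
time: 60.45
position: [0.6016, 0.1806, 0.0295]
tool_rot: [3.13, -0.229, -0.021]
ft_force: [-20.8, -1.6, 14.3]
grip_width: 0.004
tcp [0.6016 0.1806 0.0295] yaw -8.4 target [0.6072 0.18  ] turn first 0.0 then dx,dy,dz [ 0.14 -0.01 -0.01] t 60.45 F [-20.8  -1.6  14.3] w 0.004
```

The drawer stops firmly, as it would at home. I back off and measure the front and the knob.

```bash
python3 -m jog '[[[0,-0.3,0,0,0],[0,-0.5,0,0,0],[0,0,0,-0.5,0],[0,0,0,-1,0],[0.3,-0.3,0,-0.5,0],[0.3,-0.9,-1,0,0],[0.3,-0.9,-1,0,0],[0.3,0,-1,0,0],[0.3,0,-1,0,0],[0.3,0,0,0,0]]]'
python3 - <<'E'
from h import *
import dr
np.set_printoptions(precision=1,suppress=True)
for n in('top','scene'):
    p,d=snap(n);Q=dr.cab(n,pts(n,d))*1000;x,y,z=Q[...,0],Q[...,1],Q[...,2]
    m=(x<25)&(x>-80)&(abs(y)<135)&(d>0)
    e=m&(z>66)&(z<74);print(n,'front edge x',np.percentile(x[e],[5,50,95]),'n',e.sum())
    h=m&(z>45)&(z<60)&(x<-12)
    for lo,hi,t in((-45,45,'handle'),(-100,-66,'knob'),(-66,-50,'guideL')):
        q=Q[h&(y>lo)&(y<hi)]
        if len(q): print(' ',t,len(q),'x',np.percentile(q[:,0],[2,50,98]),'y',np.percentile(q[:,1],[2,50,98]),'z',np.percentile(q[:,2],[50,98]))
    print(' ORG check: cab edge', )
    cv2.imwrite(f'pics/shut_{n}.png',cv2.cvtColor(cv2.resize(p[140:260,130:290] if n=='top' else p[180:320,260:440],None,fx=4,fy=4),cv2.COLOR_RGB2BGR))
E
```

```text
time: 61.7
position: [0.5182, 0.3594, 0.1117]
tool_rot: [-3.128, 0.226, -0.003]
ft_force: [-0.9, -0.4, 0.3]
grip_width: 0.297
top front edge x [0.2 0.7 1.5] n 65
  handle 179 x [-39.6 -33.8 -13.2] y [-41.9  -1.5  40.6] z [52.1 56.3]
  knob 50 x [-40.4 -26.6 -12.6] y [-93.6 -80.8 -74.7] z [52.  56.2]
  guideL 5 x [-14.7 -13.6 -12.2] y [-64.8 -62.4 -59.9] z [55.3 59.1]
 ORG check: cab edgeTraceback (most recent call last):
  File "<stdin>", line 7, in <module>
    return _quantile_unchecked(
        a, q, axis, out, overwrite_input, method, keepdims, weights)
    return _ureduce(a,
                    func=_quantile_ureduce_func,
    ...<5 lines>...
                    overwrite_input=overwrite_input,
                    method=method)
    r = func(a, **kwargs)
    result = _quantile(arr,
                       quantiles=q,
    ...<2 lines>...
                       out=out,
                       weights=wgt)
    slices_having_nans = np.isnan(arr[-1, ...])
                                  ~~~^^^^^^^^^
IndexError: index -1 is out of bounds for axis 0 with size 0
```

```bash
python3 - <<'E'
from h import *
p,d=snap('scene');cv2.imwrite('pics/shut_scene.png',cv2.cvtColor(cv2.resize(p[180:320,260:440],None,fx=4,fy=4),cv2.COLOR_RGB2BGR))
E
python3 go.py c -29.5 -79 .1
```

```text
tcp [0.5189 0.3539 0.1104] yaw -8.6 target [0.6105 0.0997] turn first -0.03 then dx,dy,dz [3.19 5.95 0.26] t 61.85 F [-0.2  0.2 -0.5] w 0.304
```

View pics/shut_scene.png

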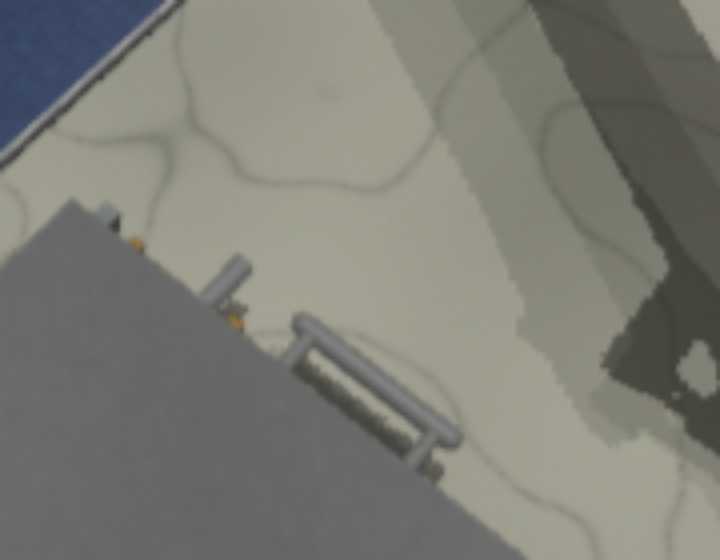

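The drawer is flush with the cabinet: the front can't be seen past the edge, the knob is at (240,265) and the keeper at (107,215). Now I go over the knob.

```bash
python3 -m jog '[[[0.32,0.19,0.5,0,0],[0.32,0.5,1,0,0],[0.32,0.5,1,0,0],[0.32,0.5,1,0,0],[0.32,0.5,1,0,0],[0.32,0.5,1,0,0],[0.32,0.5,0.45,0,0],[0.32,0,0,0.4,0],[0.32,0,0,0,0],[0.32,0,0,0,0]]]' 20
python3 - <<'E'
from h import *
p,d=snap('scene');cv2.imwrite('pics/knob.png',cv2.cvtColor(cv2.resize(p[170:290,240:400],None,fx=4,fy=4),cv2.COLOR_RGB2BGR))
E
python3 go.py c -29.5 -79 .029
```

```text
time: 63.1
position: [0.6077, 0.103, 0.0936]
tool_rot: [-3.132, 0.227, 0.001]
ft_force: [0.2, -0.2, 0.3]
grip_width: 0.318
tcp [0.608  0.1028 0.0939] yaw -8.3 target [0.6105 0.0997] turn first 0.02 then dx,dy,dz [0.07 0.07 1.62] t 63.15 F [ 0.1 -0.2 -0.5] w 0.317
```

View pics/knob.png

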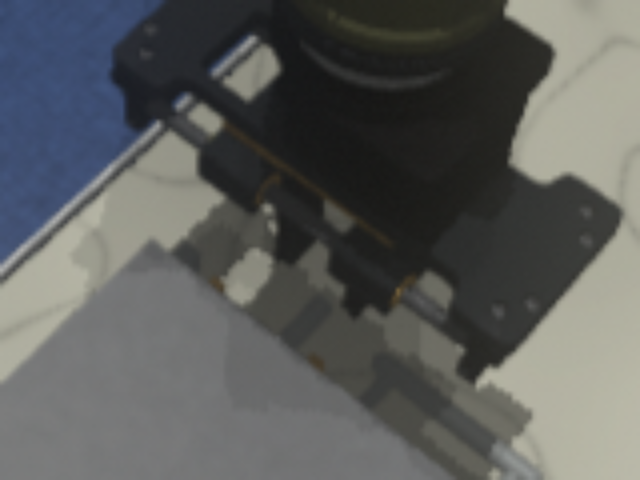

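The fingers straddle the knob (about 310,310). I go down, grip it and shoot the bolt in tool +y.

```bash
python3 -m jog '[[[0.32,0.07,0.07,0.4,0],[0.32,0,0,0.5,0],[0.32,0,0,0.4,0],[0.32,0,0,0.3,0],[0.32,0,0,0,0]]]' 20
python3 -m jog '[[[0.05,0,0,0,0],[0.05,0,0,0,0],[0.05,0,0,0,0],[0.05,0,0,0,0]]]' 15
python3 go.py c -29.5 -103 .029
```

```text
time: 63.78
position: [0.6099, 0.0973, 0.0282]
tool_rot: [3.133, -0.232, -0.004]
ft_force: [-0.1, -0.2, 1.1]
grip_width: 0.321
time: 64.28
position: [0.6115, 0.0978, 0.0305]
tool_rot: [-3.133, 0.232, -0.002]
ft_force: [-0.5, 0.7, 2.4]
grip_width: 0.115
tcp [0.6115 0.0978 0.0305] yaw -8.5 target [0.607  0.0759] turn first -0.02 then dx,dy,dz [-0.03  0.56  0.04] t 64.275 F [-0.5  0.7  2.4] w 0.115
```

```bash
python3 -m jog '[[[0.05,0,0.12,0,0],[0.05,0,0.12,0,0],[0.05,0,0.12,0,0],[0.05,0,0.12,0,0],[0.05,0,0,0,0]]]' 20
python3 -m jog '[[[0.05,0,0.1,0,0],[0.05,0,0.05,0,0],[0.05,0,0,0,0]]]'
python3 -m jog '[[[0.05,0,0.08,0,0],[0.05,0,0,0,0],[0.05,0,0,0,0]]]'; python3 go.py c -29.5 -103 .029
```

```text
time: 64.9
position: [0.6084, 0.0772, 0.0303]
tool_rot: [3.132, -0.234, 0.001]
ft_force: [0.0, -0.6, 5.7]
grip_width: 0.117
time: 65.28
position: [0.6082, 0.0761, 0.0304]
tool_rot: [-3.128, 0.229, -0.004]
ft_force: [4.1, 8.4, 2.2]
grip_width: 0.115
time: 65.65
position: [0.6083, 0.0759, 0.0305]
tool_rot: [-3.124, 0.226, -0.007]
ft_force: [4.5, 13.1, 0.1]
grip_width: 0.12
tcp [0.6083 0.0759 0.0305] yaw -8.3 target [0.607  0.0759] turn first 0.02 then dx,dy,dz [-0.03  0.01  0.04] t 65.65 F [ 4.5 13.1  0.1] w 0.12
```

```bash
python3 -m jog '[[[0.05,0,-0.12,0,0],[0.32,0,0,0,0],[0.32,0,0,0,0],[0.32,0,0,0,0],[0.32,0,0,-0.5,0],[0.32,0,0,-1,0],[0.32,-0.5,0,-0.6,0],[0.32,-1,-1,0,0],[0.32,-0.8,-1,0,0],[0.32,-0.5,-1,0,0]]]'
python3 -m jog '[[[0.32,0,-1,-0.5,0],[0.32,0,-1,0,0],[0.32,0,-1,0,0],[0.32,0,0,0,0]]]'
python3 - <<'E'
from h import *
import dr
np.set_printoptions(precision=1,suppress=True)
for n in('top','scene'):
    p,d=snap(n);Q=dr.cab(n,pts(n,d))*1000;x,y,z=Q[...,0],Q[...,1],Q[...,2]
    h=(x>-80)&(d>0)&(z>42)&(z<60)&(x<-20)
    for lo,hi,t in((-48,45,'handle'),(-125,-62,'knob')):
        q=Q[h&(y>lo)&(y<hi)]
        if len(q): print(n,t,len(q),'x',np.percentile(q[:,0],[2,50,98]),'y',np.percentile(q[:,1],[2,50,98]))
p,d=snap('scene');cv2.imwrite('pics/end.png',cv2.cvtColor(cv2.resize(p[160:320,240:440],None,fx=4,fy=3.75),cv2.COLOR_RGB2BGR))
E
```

```text
time: 66.9
position: [0.5134, 0.2104, 0.1153]
tool_rot: [3.132, -0.232, 0.003]
ft_force: [0.9, 1.0, 0.1]
grip_width: 0.319
time: 67.4
position: [0.5309, 0.3321, 0.1351]
tool_rot: [-3.131, 0.224, 0.0]
ft_force: [-0.4, -0.3, 0.2]
grip_width: 0.319
top handle 161 x [-39.6 -34.3 -21.2] y [-42.6  -1.4  40.9]
top knob 36 x [-41.4 -31.  -20.5] y [-107.1 -102.7  -97.6]
scene handle 346 x [-38.5 -31.9 -22. ] y [-40.7   2.3  42.1]
scene knob 62 x [-41.2 -29.5 -20.3] y [-106.3 -100.5  -96.8]
```

View pics/end.png

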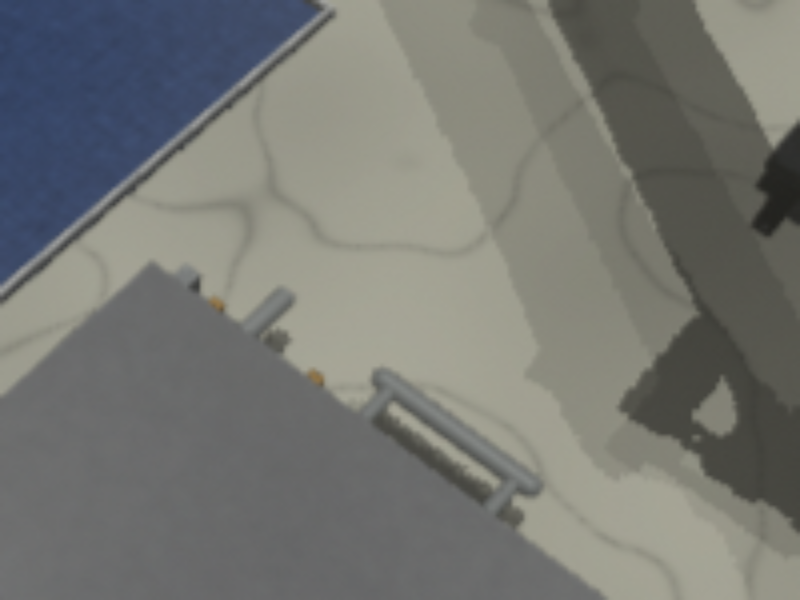

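The knob is now 102 mm right of the handle (76 + 26, so fully shot). The drawer is flush and the robot is clear.

```bash
python3 -c "
from bench import job,get_state
print(get_state()['time'],job.close_job())"
```

```text
the job is handed in; nothing more can be done
67.55 None
```

I put all six objectives away, pushed the drawer home and shot the bolt, then handed the job in at 67.6 s; no verdict was reported.

- **Objectives:** green is in cradle 6, orange in 5, white in 4, yellow in 3, red in 2 and blue in 1. My last check before closing showed all six centred to about 1 mm in their cradles. They were level, with their tops at 60 mm; the expected height is 58, so the depth reads about 2 mm high.
- **Drawer:** it came to a firm stop at about 21 N, flush with the cabinet, with the handle bar about 34 mm in front of the cabinet's front. The measured travel from the open position was about 185 mm, not the nominal 190 mm. I put this down to the drawer being a few millimetres short of fully out when I measured it.
- **Bolt:** it was pushed until it stopped hard at about 13 N. Afterwards the knob was about 102 mm right of the handle's middle, which is where it should be when fully shot, to about 1 mm. The stroke itself measured 22 mm, not 26, because the knob already read about 3 mm along before I pushed it.
- **Other things:** I sent no move to the slide box, bottle or dish, but I did not re-measure them at the end. I saw no knocked objective and no grip slip.

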